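# Clear the packets and hang the hand stamps on the carousel

## Task

First clear the standing goods packets away from the opening of the stamp carousel's clear guard and put each of them in the open cardboard carton. Then hang every coloured hand stamp from the mat on a free fork of the carousel, turning it by the red bar grip to bring free forks round to the opening; the grey stamps stay on the carousel. Leave the other things on the counter where they are.

Things in the scene. Friction and masses are not known exactly. Their poses are not given: they have to be found in the camera images.
- guard: Fixed clear plastic screen, 130 mm tall, wrapped round the far side and flanks of the stamp carousel about 147 mm from its axis; origin on that axis at table level. Open over 140 degrees towards its own -x, the loading side, roughly facing the robot; elsewhere it leaves too little room to load a stamp.
- turn_grip (a point): Middle of the red bar grip on top of the carousel, on its axis, 194 mm above the table; bar 56 mm long (along this point's x), 14 mm thick (y), z 176 to 208 mm. Turns with the carousel head, a white disc 156 mm across with its top at z 128 mm, either way for several turns; light friction (0.06 N m), stays where it is left.
- fork0 (a point): Seat of a fork hook: midway between its two prongs, on their top face (z 120 mm), 100 mm from the axis. The 5 forks point straight out from the axis, 72 degrees apart. Prong gap 16 mm, open outwards. A stamp is slid in from outside at least 10 mm high, neck between the prongs, and lowered until its head rests on them.
- fork1 (a point): The same for the next fork anticlockwise. Each fork has red upturned, flared tips 116 to 129 mm from the axis, 8 mm above the prongs; these and the rim of the white disc (78 mm from the axis, 8 mm above the prongs) keep the head of a hung stamp in place.
- fork2 (a point): The same for the next fork anticlockwise.
- fork3 (a point): The same for the next fork anticlockwise.
- fork4 (a point): The same for the next fork anticlockwise.
- stamp0: Loose round hand stamp with blue base, upright; may be absent. 100 mm tall, 90 g: base 46 mm across, 22 mm tall; steel neck 10.4 mm across; black cylindrical head 32 mm across from 62 to 100 mm. Origin at the centre of the underside, at table level (58 mm above it when hung). Stands on a thin dark mat opposite the carton, 85 mm from the next stamp.
- stamp1: Loose round hand stamp with orange base, upright; may be absent. 100 mm tall, 90 g: base 46 mm across, 22 mm tall; steel neck 10.4 mm across; black cylindrical head 32 mm across from 62 to 100 mm. Origin at the centre of the underside, at table level (58 mm above it when hung). Stands on a thin dark mat opposite the carton, 85 mm from the next stamp.
- stamp2: Loose round hand stamp with green base, upright; may be absent. 100 mm tall, 90 g: base 46 mm across, 22 mm tall; steel neck 10.4 mm across; black cylindrical head 32 mm across from 62 to 100 mm. Origin at the centre of the underside, at table level (58 mm above it when hung). Stands on a thin dark mat opposite the carton, 85 mm from the next stamp.
- hung0: Stamp with grey base hanging on the carousel at the start; may be absent. Same shape and size as the loose stamps; origin at the centre of its underside.
- hung1: Stamp with grey base hanging on the carousel at the start; may be absent. Same shape and size as the loose stamps; origin at the centre of its underside.
- hung2: Stamp with grey base hanging on the carousel at the start; may be absent. Same shape and size as the loose stamps; origin at the centre of its underside.
- hung3: Stamp with grey base hanging on the carousel at the start; may be absent. Same shape and size as the loose stamps; origin at the centre of its underside.
- hung4: Stamp with grey base hanging on the carousel at the start; may be absent. Same shape and size as the loose stamps; origin at the centre of its underside.
- packet_a: Loose goods packet, a stiff closed box, yellow and black, 62 x 44 x 105 mm (its x, y, z), about 150 g, standing upright in or beside the guard's opening. Origin at the centre of its underside.
- packet_b: Loose goods packet, a stiff closed box, red and yellow, 62 x 44 x 105 mm (its x, y, z), about 150 g, standing upright in or beside the guard's opening; may be absent. Origin at the centre of its underside.
- packet_c: Loose goods packet, a stiff closed box, blue and orange, 62 x 44 x 105 mm (its x, y, z), about 150 g, standing upright in or beside the guard's opening; may be absent. Origin at the centre of its underside.
- carton: Open cardboard carton, fixed, 250 x 150 x 85 mm tall outside (its x, y, z), walls and floor 5 mm; origin at the centre of its underside. At the robot's left or right.
- ink_pad: Steel ink pad tin 45 x 75 x 16 mm on the mat; a bystander, to be left alone. Origin at the centre of its underside.
- tape_roll: Orange tape roll lying flat, 70 mm across, 38 mm tall, at the back; a bystander, to be left alone. Origin at the centre of its underside.
- stapler: Blue stapler, 120 x 34 x 42 mm, left of the guard; a bystander, to be left alone. Origin at the centre of its underside.
- pen_cup: Grey cup 72 mm across and 90 mm tall with three pens up to 165 mm; a bystander, to be left alone. Origin at the centre of its underside.
- calculator: Black calculator 120 x 68 x 21 mm, right of the guard; a bystander, to be left alone. Origin at the centre of its underside.

How it is judged:
On the way, in this order (a step that is already met when the one before it is completed fails the run):
1. every standing packet is in the carton (while no coloured stamp is hung yet) (x of packet_a in the frame of carton between -0.125 and 0.125 m and y of packet_a in the frame of carton between -0.075 and 0.075 m and height (world z) of each of packet_a, packet_b, packet_c below 0.08 m and x of packet_b in the frame of carton between -0.125 and 0.125 m and y of packet_b in the frame of carton between -0.075 and 0.075 m and x of packet_c in the frame of carton between -0.125 and 0.125 m and y of packet_c in the frame of carton between -0.075 and 0.075 m), for 0.2 s.
2. a first coloured stamp hangs on a fork of the carousel ((((horizontal distance between stamp0 and fork0 below 0.012 m or horizontal distance between stamp0 and fork1 below 0.012 m or horizontal distance between stamp0 and fork2 below 0.012 m or horizontal distance between stamp0 and fork3 below 0.012 m or horizontal distance between stamp0 and fork4 below 0.012 m) and height (world z) of stamp0 between 0.05 and 0.066 m and angle between stamp0's own z axis and vertical below 0.2 rad) or ((horizontal distance between stamp1 and fork0 below 0.012 m or horizontal distance between stamp1 and fork1 below 0.012 m or horizontal distance between stamp1 and fork2 below 0.012 m or horizontal distance between stamp1 and fork3 below 0.012 m or horizontal distance between stamp1 and fork4 below 0.012 m) and height (world z) of stamp1 between 0.05 and 0.066 m and angle between stamp1's own z axis and vertical below 0.2 rad) or ((horizontal distance between stamp2 and fork0 below 0.012 m or horizontal distance between stamp2 and fork1 below 0.012 m or horizontal distance between stamp2 and fork2 below 0.012 m or horizontal distance between stamp2 and fork3 below 0.012 m or horizontal distance between stamp2 and fork4 below 0.012 m) and height (world z) of stamp2 between 0.05 and 0.066 m and angle between stamp2's own z axis and vertical below 0.2 rad))), for 0.2 s.
At the end, for the whole second after the job is handed in: Every coloured and grey stamp hangs upright (0.2 rad) on a fork, its axis within 12 mm of the fork's seat and its underside 50 to 66 mm above the table; every goods packet is inside the carton, its underside centre below 80 mm; all at rest (under 0.03 m/s) (all of step 1 and (horizontal distance between stamp0 and fork0 below 0.012 m or horizontal distance between stamp0 and fork1 below 0.012 m or horizontal distance between stamp0 and fork2 below 0.012 m or horizontal distance between stamp0 and fork3 below 0.012 m or horizontal distance between stamp0 and fork4 below 0.012 m) and height (world z) of stamp0 between 0.05 and 0.066 m and angle between each of stamp0, stamp1, stamp2, hung0, hung1, hung2, hung3, hung4's own z axis and vertical below 0.2 rad and (horizontal distance between stamp1 and fork0 below 0.012 m or horizontal distance between stamp1 and fork1 below 0.012 m or horizontal distance between stamp1 and fork2 below 0.012 m or horizontal distance between stamp1 and fork3 below 0.012 m or horizontal distance between stamp1 and fork4 below 0.012 m) and height (world z) of stamp1 between 0.05 and 0.066 m and (horizontal distance between stamp2 and fork0 below 0.012 m or horizontal distance between stamp2 and fork1 below 0.012 m or horizontal distance between stamp2 and fork2 below 0.012 m or horizontal distance between stamp2 and fork3 below 0.012 m or horizontal distance between stamp2 and fork4 below 0.012 m) and height (world z) of stamp2 between 0.05 and 0.066 m and (horizontal distance between hung0 and fork0 below 0.012 m or horizontal distance between hung0 and fork1 below 0.012 m or horizontal distance between hung0 and fork2 below 0.012 m or horizontal distance between hung0 and fork3 below 0.012 m or horizontal distance between hung0 and fork4 below 0.012 m) and height (world z) of hung0 between 0.05 and 0.066 m and (horizontal distance between hung1 and fork0 below 0.012 m or horizontal distance between hung1 and fork1 below 0.012 m or horizontal distance between hung1 and fork2 below 0.012 m or horizontal distance between hung1 and fork3 below 0.012 m or horizontal distance between hung1 and fork4 below 0.012 m) and height (world z) of hung1 between 0.05 and 0.066 m and (horizontal distance between hung2 and fork0 below 0.012 m or horizontal distance between hung2 and fork1 below 0.012 m or horizontal distance between hung2 and fork2 below 0.012 m or horizontal distance between hung2 and fork3 below 0.012 m or horizontal distance between hung2 and fork4 below 0.012 m) and height (world z) of hung2 between 0.05 and 0.066 m and (horizontal distance between hung3 and fork0 below 0.012 m or horizontal distance between hung3 and fork1 below 0.012 m or horizontal distance between hung3 and fork2 below 0.012 m or horizontal distance between hung3 and fork3 below 0.012 m or horizontal distance between hung3 and fork4 below 0.012 m) and height (world z) of hung3 between 0.05 and 0.066 m and (horizontal distance between hung4 and fork0 below 0.012 m or horizontal distance between hung4 and fork1 below 0.012 m or horizontal distance between hung4 and fork2 below 0.012 m or horizontal distance between hung4 and fork3 below 0.012 m or horizontal distance between hung4 and fork4 below 0.012 m) and height (world z) of hung4 between 0.05 and 0.066 m and linear speed of each of stamp0, stamp1, stamp2, hung0, hung1, hung2, hung3, hung4, packet_a, packet_b, packet_c below 0.03 m/s); the robot touches nothing.
It fails at once if a bystander (ink pad, tape roll, stapler, pen cup or calculator) is shifted by more than 50 mm (distance of any of ink_pad, tape_roll, stapler, pen_cup, calculator from where it was at the start of the episode above 0.05 m).
Of hung0, hung1, hung2, hung3, hung4 only 1 to 2 are there at a start; the rules pass over those that are not, and their reading is None.
Of packet_b, packet_c only 1 to 2 are there at a start; the rules pass over those that are not, and their reading is None.
Of stamp0, stamp1, stamp2 only 2 to 3 are there at a start; the rules pass over those that are not, and their reading is None.
At some moment in a run one of packet_a, packet_b, packet_c, stamp0, stamp1, stamp2 may be knocked a few centimetres aside while the robot is not near it.
It also fails if it takes over 210 s, if anything falls off the work surface, if the arm or the gripper's body presses on something with over 40 N, if the wrist force passes 120 N, or if a joint passes its speed limit or range.

## Robot

A 7-joint arm with a two-finger parallel gripper is mounted at the origin on the work surface. World frame = base frame: x ahead of the robot, y to its left, z up, the work surface at z = 0. Lengths are in m, angles in rad, forces in N, time in s.
With the tool pointing down it reaches from about 0.4 to 0.925 m from the base axis. Payload 4.1 kg.
Tool frame: the origin (TCP) lies midway between the tips of the shut fingers; the grasp point (between the pads) lies 19 mm behind it; x points along the fingers, z is the direction in which the jaws open and shut, and the axes are right-handed (so a half turn about x gives the same grasp; the last joint's range is limited). The gripper opens to 85 mm and grips with 20 to 120 N. Pads are 22 mm wide; open, the fingers measure 114 mm over their backs; the gripper's body (76 mm by 85 mm) begins 54 mm behind the grasp point. The pads swing forward as they close: fully open they stand 13 mm farther back than shut.
Start: joints at [-1.323, 0.398, 0.045, 1.537, -0.019, 1.207, -0.051], TCP at [0.221, 0.611, 0.231] pointing down, gripper open.
Joint ranges: [-2.82, 2.82], [-0.49, 2.23], [-1.37, 1.46], [0, 2.46], [-1.36, 4.5], [0.23, 2], [-2.94, 2.94]. Speed limits (rad/s): [2.57, 2.57, 3.14, 3.14, 3.14, 3.14, 3.14].

## Interface

Orientations are given as a rotation vector (axis times angle).
In Python, from workcell import state, get_image, close_job gives the robot as it stands.
- The arm moves only by the shell command python3 -m jog 'ROWS' [OPENING] [FORCE]. ROWS is a JSON object of lists of equal length, an entry for each row: "linear": the shift along the tool's x, y, z in m, a list of three; "rotation": the turn, a rotation vector about the tool's x, y, z in degrees, a list of three. A call has 1 to 5 rows; each row shifts and turns the commanded pose from where the row before left it, along the tool's axes as they then stand; what a row does not reach is not made up. A row lasts 1/8 s, in which the tool goes at most 62.5 mm and 10.7 degrees, less where a joint would pass 70% of its speed; a pose out of reach is approached as far as the arm can. A call is refused whole if a number of a shift passes 0.0625 or a number of a turn 10.7, either way. A call with a gripper value outside its range is refused whole. OPENING is the finger opening in m, from 0 to 0.0854, set as the call begins (- or left out, the last holds). The fingers move at their own pace and stop on an object; FORCE is the grip in N (left out, the last holds). Time passes only in rows, so rows that do not move let the fingers close. It gives the time, the measured TCP pose, the force and the opening at its end, in the units of the state.
- state(): the state, without advancing time (a new reading comes with each control period).
- get_image(name): name is "scene" or "top" or "wrist"; returns a dict with "frame" (400x640x3 uint8, red, green, blue), "mtx" (3x3 intrinsics, pixels), "dist" ([k1, k2, p1, p2, k3] as OpenCV has them; the pictures are not rectified), "rvec" (rotation vector, rad) and "tvec" (3), from world to camera coordinates, as OpenCV has them. Camera axes: x right, y down, z forward; pixel columns grow to the right and rows downward; lengths in m; the calibration is good to about 2 mm. A picture is of the moment at which its call begins. There is no depth.
- close_job(): hands the job in, once; it reports no verdict.
The state is a dict: "time_s": time; "q": joint angles; "joint_vel": joint speeds; "joint_torque": joint torques, N m; "position": TCP position; "eef_rot": TCP orientation; "force": force on the tool from outside, world axes, zero at the start; "wrist_torque": the same for the moment, N m; "opening": finger opening in m.
Only numpy, scipy, OpenCV 4.12 (cv2) and the standard library are available. Lean on these libraries where they do the work, as an engineer would, in place of code of your own. Each camera call takes 0.05 s, during which the arm holds its last target.

## Working session

There is one attempt and no reset: what is moved stays moved. The work goes in short steps, Python scripts to look and compute and a shell command to move; the robot and the scene stay as the last step left them, time stands still between calls to the robot, and variables do not carry over. Pictures are saved under pics/ and viewed, and the job is handed in when it is done.

```bash
ls; mkdir -p pics
cat > h.py <<'E'
import numpy as np,cv2
from workcell import state,get_image
def snap(n,f):
    d=get_image(n); cv2.imwrite('pics/'+f+'.png',d['frame'][:,:,::-1]); np.savez('pics/'+f+'.npz',**d); return d
def load(f): return dict(np.load('pics/'+f+'.npz'))
def ray(d,u,v):
    p=cv2.undistortPoints(np.array([[[u,v]]],float),d['mtx'],d['dist'])[0,0]
    R=cv2.Rodrigues(d['rvec'])[0]; c=-R.T@d['tvec'].reshape(3)
    return c,R.T@np.array([p[0],p[1],1])
def plane(d,u,v,z):
    c,r=ray(d,u,v); return c+r*(z-c[2])/r[2]
def proj(d,P):
    return cv2.projectPoints(np.array(P,float).reshape(-1,3),d['rvec'],d['tvec'],d['mtx'],d['dist'])[0].reshape(-1,2)
def st():
    s=state(); R=cv2.Rodrigues(np.array(s['eef_rot'],float))[0]
    print('t',s['time_s'],'p',np.round(s['position'],4),'F',np.round(s['force'],1),'op',round(s['opening'],4));print(np.round(R,3));print('q',np.round(s['q'],3)); return s,R
E
python3 - <<'E'
from h import *
st()
for n in('scene','top','wrist'): snap(n,n+'0')
for n in('scene','top','wrist'):
    d=load(n+'0');c,r=ray(d,320,200);print(n,c,r)
E
```

```text
pics
t 0.0 p [0.2207 0.6107 0.2303] F [0.2 1.2 0.4] op 0.0854
[[-0.001 -0.941  0.34 ]
 [-0.002  0.34   0.941]
 [-1.    -0.    -0.002]]
q [-1.323  0.399  0.045  1.538 -0.019  1.207 -0.051]
scene [1.11492652 0.03795053 1.05193678] [-0.49533771 -0.00758788 -0.86868139]
top [ 0.50106259 -0.00799405  1.19031556] [ 0.09667077  0.02136432 -0.9952371 ]
wrist [0.15429067 0.63561177 0.37296765] [ 0.27396177 -0.09664583 -0.9569438 ]
```

View pics/scene0.png

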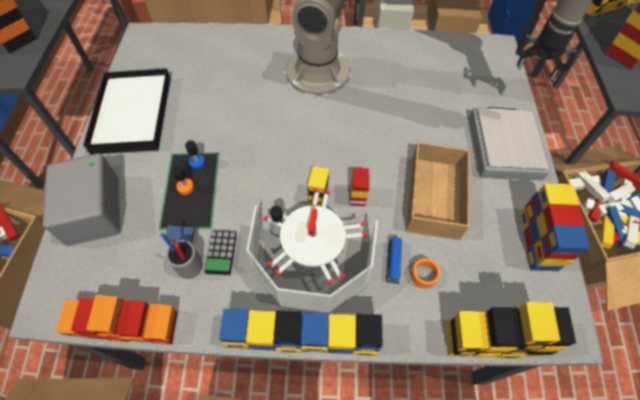

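View pics/top0.png

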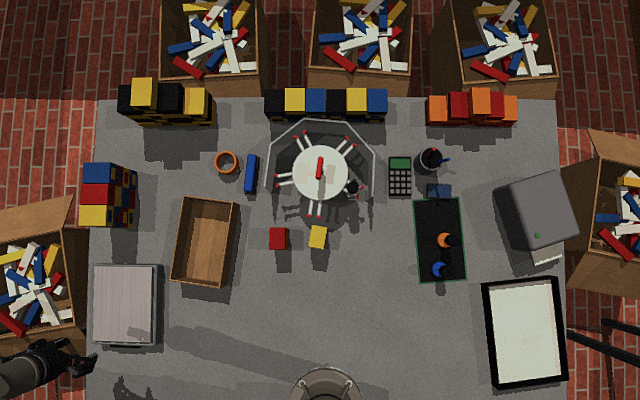

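View pics/wrist0.png

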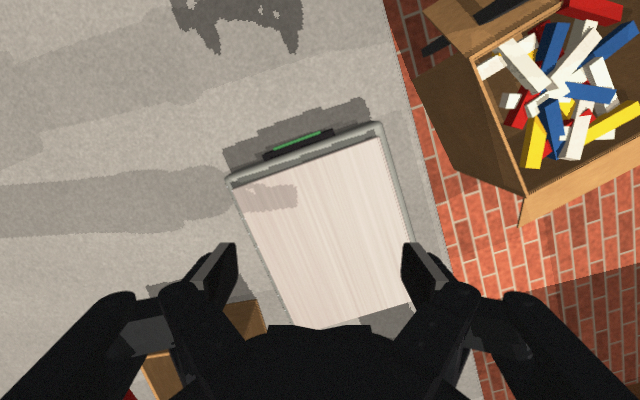

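The top view shows the red packet at (279,238), the yellow packet at (317,237), orange and blue stamps at (445,240) and (438,269), the carton at (205,240), the carousel at (320,172), and one hung stamp at (352,187). Now measuring.

Run:
```python
from h import *
d=load('top0');f=d['frame']
cv2.imwrite('pics/top0c.png',cv2.resize(f[110:290,160:470,::-1],None,fx=2.5,fy=2.5,interpolation=cv2.INTER_CUBIC))
hsv=cv2.cvtColor(f,cv2.COLOR_RGB2HSV)
def comps(name,lo,hi,roi,z,minA=20):
    m=cv2.inRange(hsv,np.array(lo),np.array(hi)); k=np.zeros_like(m); x0,y0,x1,y1=roi;k[y0:y1,x0:x1]=m[y0:y1,x0:x1]
    n,l,s,c=cv2.connectedComponentsWithStats(k)
    for i in range(1,n):
        if s[i,4]>=minA:
            cnt=cv2.findContours((l==i).astype(np.uint8),0,2)[0][0]
            r=cv2.minAreaRect(cnt);b=cv2.boxPoints(r)
            print(name,s[i,4],c[i].round(1),plane(d,*c[i],z).round(4)[:2]);print('   box',np.round([plane(d,*p,z)[:2] for p in b],4).tolist())
comps('yellow',(20,120,120),(35,255,255),(300,215,340,260),.105)
comps('red',(0,150,80),(8,255,255),(265,220,295,260),.105)
comps('redgrip',(0,120,80),(8,255,255),(260,120,380,225),.208,4)
comps('redtips128',(0,120,60),(10,255,255),(260,120,380,225),.128,3)
comps('orange',(8,150,120),(18,255,255),(425,220,460,290),.022)
comps('blue',(100,120,60),(125,255,255),(425,220,460,290),.022)
comps('white',(0,0,170),(180,60,255),(285,140,355,205),.128,200)
```

```text
yellow 350 [317.2 236.5] [0.5043 0.0227]
   box [[0.4781, 0.0497], [0.5385, 0.0394], [0.5309, -0.0044], [0.4706, 0.0062]]
red 308 [276.9 238. ] [0.4995 0.1354]
   box [[0.5275, 0.158], [0.5276, 0.1158], [0.4719, 0.1153], [0.4717, 0.1572]]
redgrip 13 [303.6 131.5] [0.7749 0.0562]
   box [[0.779, 0.0605], [0.779, 0.0527], [0.771, 0.0526], [0.771, 0.0604]]
redgrip 12 [294.5 136. ] [0.7631 0.0798]
   box [[0.7657, 0.0837], [0.7657, 0.0759], [0.7604, 0.0759], [0.7604, 0.0836]]
redgrip 14 [346.6 137.3] [ 0.7597 -0.0553]
   box [[0.7625, -0.05], [0.7657, -0.0563], [0.7562, -0.0609], [0.753, -0.0546]]
redgrip 13 [354.2 144.2] [ 0.7415 -0.0748]
   box [[0.7432, -0.0678], [0.7485, -0.073], [0.7406, -0.0807], [0.7354, -0.0755]]
redgrip 102 [319.  167.1] [0.6812 0.0159]
   box [[0.6563, 0.0256], [0.7088, 0.0185], [0.7069, 0.0059], [0.6545, 0.0131]]
redgrip 10 [275.  174.5] [0.6621 0.1288]
   box [[0.666, 0.1315], [0.666, 0.1263], [0.6582, 0.1262], [0.6582, 0.1314]]
redgrip 14 [276.7 184.9] [0.6353 0.124 ]
   box [[0.6308, 0.1289], [0.6416, 0.1255], [0.6396, 0.1193], [0.6287, 0.1227]]
redgrip 12 
[... 1531 characters left out ...]
  box [[0.6099, -0.0871], [0.621, -0.0871], [0.621, -0.0899], [0.6099, -0.0898]]
redtips128 13 [307.9 215.4] [0.5618 0.0478]
   box [[0.5642, 0.0545], [0.5678, 0.0438], [0.5604, 0.0413], [0.5568, 0.052]]
redtips128 12 [318.6 216.8] [0.5581 0.0185]
   box [[0.5547, 0.0229], [0.5629, 0.0229], [0.5629, 0.0147], [0.5547, 0.0147]]
orange 97 [442.3 239.1] [ 0.4964 -0.3524]
   box [[0.515, -0.3395], [0.5149, -0.3732], [0.4758, -0.3723], [0.4759, -0.3387]]
blue 116 [436.9 268.1] [ 0.4099 -0.3342]
   box [[0.3947, -0.3112], [0.4362, -0.3272], [0.4239, -0.3609], [0.3824, -0.3448]]
white 2178 [319.3 170.1] [0.6875 0.0169]
   box [[0.6234, 0.1211], [0.7963, 0.0938], [0.7663, -0.0763], [0.5946, -0.0464]]
```

View pics/top0c.png

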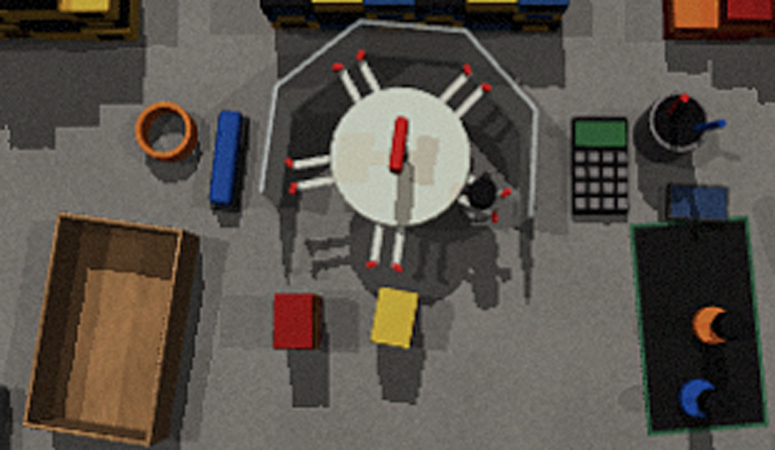

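```bash
cat >> h.py <<'E'
def plan(x,y,z,jaw,n=None):
    """rows to TCP (x,y,z), tool down, jaw axis (tool z) at angle jaw deg in world"""
    from scipy.spatial.transform import Rotation as Ro
    s,R=st(); a=np.radians(jaw)
    zt=np.array([np.cos(a),np.sin(a),0]);xt=np.array([0,0,-1.]);yt=np.cross(zt,xt);T=np.stack([xt,yt,zt],1)
    rv=np.degrees(Ro.from_matrix(R.T@T).as_rotvec()); d=np.array([x,y,z])-s['position']
    k=max(int(np.ceil(np.linalg.norm(d)/.06)),int(np.ceil(np.linalg.norm(rv)/10.5)),1); n=max(n or k,k)
    lin=[];C=R.copy();step=Ro.from_rotvec(np.radians(rv/n)).as_matrix()
    for i in range(n):
        lin.append((C.T@d/n).round(4).tolist());C=C@step
    print('n',n,'d',d.round(4),'rot/row',(rv/n).round(2))
    for l in lin: print(l)
E
python3 - <<'E'
from h import *
d=load('top0')
P=[plane(d,px/2.5+160,py/2.5+110,.085)[:2] for px,py in[(60,213),(197,232),(153,445),(25,428)]]
P=np.array(P);print(P.round(4),P.mean(0)); print([np.linalg.norm(P[i]-P[i-1]).round(3) for i in range(4)])
for a,b in((0,3),(1,2)):
    v=P[a]-P[b];print(np.degrees(np.arctan2(v[1],v[0])))
# guard ends
for px,py in[(262,190),(275,88),(361,22),(466,33),(536,108),(531,213)]:
    p=plane(d,px/2.5+160,py/2.5+110,.13)[:2]; v=p-[.682,.016];print(p.round(3),np.linalg.norm(v).round(3),np.degrees(np.arctan2(v[1],v[0])).round(1))
plan(.5,.136,.2,90)
E
```

```text
[[0.622  0.4109]
 [0.6001 0.2494]
 [0.3573 0.2954]
 [0.3745 0.4446]] [0.48846583 0.35005143]
[np.float64(0.25), np.float64(0.163), np.float64(0.247), np.float64(0.15)]
-7.761506309407798
-10.731471581892981
[0.643 0.168] 0.157 104.5
[0.758 0.155] 0.158 61.4
[0.833 0.059] 0.158 16.0
[ 0.821 -0.059] 0.157 -28.3
[ 0.735 -0.136] 0.161 -70.8
[ 0.618 -0.129] 0.159 -113.9
t 0.15 p [0.2208 0.6109 0.2305] F [-0.2 -0.   0.4] op 0.0858
[[-0.    -0.94   0.34 ]
 [-0.001  0.34   0.94 ]
 [-1.    -0.    -0.002]]
q [-1.323  0.399  0.045  1.538 -0.019  1.207 -0.051]
n 10 d [ 0.2792 -0.4749 -0.0305] rot/row [-1.99 -0.01 -0.  ]
[0.0031, -0.0424, -0.0352]
[0.0031, -0.0412, -0.0366]
[0.0031, -0.0399, -0.038]
[0.0031, -0.0385, -0.0394]
[0.0031, -0.0371, -0.0407]
[0.0031, -0.0357, -0.042]
[0.0031, -0.0342, -0.0432]
[0.0031, -0.0327, -0.0443]
[0.0031, -0.0311, -0.0454]
[0.0031, -0.0296, -0.0465]
```

```bash
python3 -m jog '{"linear":[[0.003,-0.042,-0.035],[0.003,-0.041,-0.037],[0.003,-0.040,-0.038],[0.003,-0.0385,-0.0395],[0.003,-0.037,-0.041]],"rotation":[[-2,0,0],[-2,0,0],[-2,0,0],[-2,0,0],[-2,0,0]]}' 0.0854 40; python3 -m jog '{"linear":[[0.003,-0.036,-0.042],[0.003,-0.034,-0.043],[0.003,-0.033,-0.044],[0.003,-0.031,-0.0455],[0.003,-0.0295,-0.0465]],"rotation":[[-2,0,0],[-2,0,0],[-2,0,0],[-2,0,0],[-2,0,0]]}'
python3 - <<'E'
from h import *
snap('wrist','w1'); plan(.5,.136,.061,90)
E
```

```text
time_s: 0.78
position: [0.3607, 0.3718, 0.2161]
eef_rot: [-1.082, 1.285, 1.082]
force: [-0.1, -0.1, 1.0]
opening: 0.0855
time_s: 1.4
position: [0.5007, 0.1352, 0.2012]
eef_rot: [-1.212, 1.207, 1.212]
force: [-0.4, 0.3, -0.1]
opening: 0.0856
t 1.45 p [0.5043 0.126  0.2012] F [ 3.  -5.6  0.5] op 0.0855
[[ 0.003 -1.     0.006]
 [-0.006  0.006  1.   ]
 [-1.    -0.003 -0.006]]
q [-0.618  0.2    0.329  1.89  -0.066  1.061  1.301]
n 3 d [-0.0043  0.01   -0.1402] rot/row [-0.12 -0.11  0.06]
[0.0467, 0.0016, 0.0036]
[0.0467, 0.0016, 0.0035]
[0.0467, 0.0015, 0.0034]
```

View pics/w1.png

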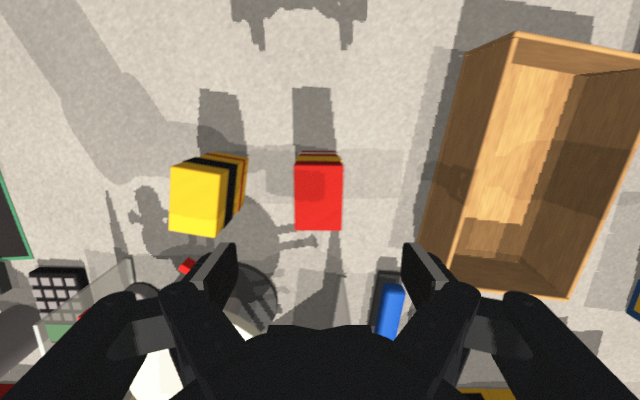

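The wrist view shows the red packet's top at (318,197), the yellow one's at (198,200), and the carton at the right.

```bash
python3 - <<'E'
from h import *
d=load('w1')
for n,q in (('red',[(295,164),(342,163),(342,230),(296,230)]),('yel',[(172,165),(228,173),(218,236),(169,226)])):
    P=np.array([plane(d,u,v,.105)[:2] for u,v in q]);print(n,P.round(3).tolist(),P.mean(0))
E
python3 -m jog '{"linear":[[0,0,0]],"rotation":[[0,0,0]]}'
python3 - <<'E'
from h import *
plan(.5,.136,.061,90)
E
```

```text
red [[0.47, 0.115], [0.469, 0.156], [0.532, 0.157], [0.532, 0.114]] [0.50057165 0.13549731]
yel [[0.471, 0.008], [0.478, 0.056], [0.538, 0.041], [0.528, -0.004]] [0.503871   0.02527598]
time_s: 1.58
position: [0.5007, 0.1344, 0.201]
eef_rot: [-1.207, 1.211, 1.207]
force: [0.4, 0.1, -0.6]
opening: 0.0853
t 1.575 p [0.5007 0.1344 0.201 ] F [ 0.4  0.1 -0.6] op 0.0853
[[-0.    -1.     0.003]
 [-0.001  0.003  1.   ]
 [-1.     0.    -0.001]]
q [-0.624  0.198  0.32   1.892 -0.07   1.063  1.292]
n 3 d [-0.0007  0.0016 -0.14  ] rot/row [-0.06 -0.01 -0.01]
[0.0467, 0.0002, 0.0006]
[0.0467, 0.0002, 0.0006]
[0.0467, 0.0002, 0.0006]
```

```bash
python3 -m jog '{"linear":[[0.047,0,0.001],[0.047,0,0],[0.046,0,0],[0,0,0]],"rotation":[[0,0,0],[0,0,0],[0,0,0],[0,0,0]]}' ; python3 -m jog '{"linear":[[0,0,0],[0,0,0],[0,0,0],[0,0,0],[0,0,0]],"rotation":[[0,0,0],[0,0,0],[0,0,0],[0,0,0],[0,0,0]]}' 0.03 40
python3 - <<'E'
from h import *
st()
E
```

```text
time_s: 2.08
position: [0.4964, 0.1383, 0.0584]
eef_rot: [-1.211, 1.215, 1.217]
force: [-0.9, 0.1, 0.0]
opening: 0.0853
time_s: 2.7
position: [0.5018, 0.1382, 0.0633]
eef_rot: [-1.211, 1.204, 1.209]
force: [-1.6, -0.9, 6.3]
opening: 0.0441
t 2.7 p [0.5018 0.1382 0.0633] F [-1.6 -0.9  6.3] op 0.0441
[[ 0.003 -1.    -0.002]
 [ 0.002 -0.002  1.   ]
 [-1.    -0.003  0.002]]
q [-0.587  0.38   0.286  2.017 -0.153  0.761  1.363]
```

```bash
python3 -m jog '{"linear":[[-0.04,0,0],[-0.045,0,0],[-0.045,0,0],[0,0,0]],"rotation":[[0,0,0],[0,0,0],[0,0,0],[0,0,0]]}'
python3 - <<'E'
from h import *
plan(.547,.341,.190,81)
E
```

```text
time_s: 3.2
position: [0.5028, 0.1385, 0.1953]
eef_rot: [-1.212, 1.2, 1.207]
force: [-0.2, -0.0, -3.4]
opening: 0.0437
t 3.2 p [0.5028 0.1385 0.1953] F [-0.2 -0.  -3.4] op 0.0437
[[ 0.008 -1.    -0.002]
 [ 0.004 -0.002  1.   ]
 [-1.    -0.008  0.004]]
q [-0.633  0.204  0.325  1.899 -0.077  1.042  1.297]
n 4 d [ 0.0442  0.2025 -0.0053] rot/row [2.28 0.06 0.11]
[0.0016, -0.0111, 0.0506]
[0.0015, -0.0091, 0.051]
[0.0015, -0.0071, 0.0513]
[0.0014, -0.005, 0.0516]
```

```bash
python3 -m jog '{"linear":[[0,-0.011,0.0505],[0,-0.009,0.051],[0,-0.007,0.051],[0,-0.005,0.0515],[0,0,0]],"rotation":[[2.3,0,0],[2.3,0,0],[2.3,0,0],[2.3,0,0],[0,0,0]]}'
python3 - <<'E'
from h import *
snap('top','t2')
plan(.547,.341,.073,81)
E
```

```text
time_s: 3.82
position: [0.5416, 0.3457, 0.1889]
eef_rot: [-1.095, 1.278, 1.101]
force: [-0.3, -0.7, -2.5]
opening: 0.0436
t 3.875 p [0.5422 0.3419 0.189 ] F [-0.1 -1.4 -3.1] op 0.0437
[[-0.003 -0.988  0.153]
 [-0.001  0.153  0.988]
 [-1.     0.003 -0.002]]
q [-0.824  0.428  0.264  1.611 -0.121  1.122  0.888]
n 2 d [ 0.0048 -0.0009 -0.116 ] rot/row [ 0.1  -0.05 -0.08]
[0.058, -0.0026, 0.0]
[0.058, -0.0025, -0.0]
```

View pics/t2.png

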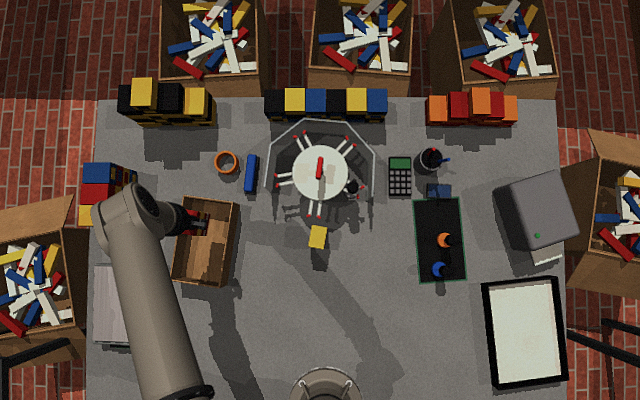

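The red packet is held over the far half of the carton, at about (195,222). Lowering it.

```bash
python3 -m jog '{"linear":[[0.04,-0.001,0],[0.04,-0.001,0],[0.034,-0.001,0],[0,0,0]],"rotation":[[0,0,0],[0,0,0],[0,0,0],[0,0,0]]}'
python3 -m jog '{"linear":[[0,0,0],[0,0,0],[0,0,0]],"rotation":[[0,0,0],[0,0,0],[0,0,0]]}' 0.062
python3 -m jog '{"linear":[[-0.04,0,0],[-0.045,0,0],[-0.045,0,0],[0,0,0]],"rotation":[[0,0,0],[0,0,0],[0,0,0],[0,0,0]]}'
python3 - <<'E'
from h import *
snap('wrist','w3')
plan(.504,.0235,.2,80.2)
E
```

```text
time_s: 4.38
position: [0.5442, 0.3358, 0.0737]
eef_rot: [-1.092, 1.29, 1.092]
force: [-0.1, 0.1, -0.3]
opening: 0.0436
time_s: 4.75
position: [0.5479, 0.3398, 0.0791]
eef_rot: [-1.091, 1.277, 1.091]
force: [0.1, -0.2, 1.1]
opening: 0.0619
time_s: 5.25
position: [0.5498, 0.3407, 0.2131]
eef_rot: [-1.091, 1.269, 1.089]
force: [-0.1, 0.4, -0.8]
opening: 0.062
t 5.3 p [0.5482 0.3399 0.2103] F [-0.4 -0.2 -0.9] op 0.0622
[[ 0.004 -0.987  0.158]
 [ 0.003  0.158  0.987]
 [-1.    -0.004  0.004]]
q [-0.822  0.413  0.272  1.585 -0.119  1.154  0.889]
n 6 d [-0.0442 -0.3164 -0.0103] rot/row [0.12 0.04 0.04]
[0.0015, -0.001, -0.0532]
[0.0015, -0.0011, -0.0532]
[0.0016, -0.0013, -0.0532]
[0.0016, -0.0014, -0.0532]
[0.0016, -0.0015, -0.0532]
[0.0017, -0.0016, -0.0532]
```

View pics/w3.png

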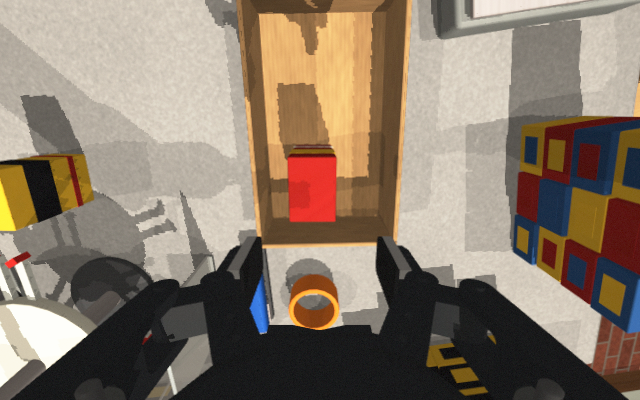

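The red packet stands upright in the carton, with its top at (312,187). Going to the yellow one.

```bash
python3 -m jog '{"linear":[[0.0015,-0.001,-0.0532],[0.0015,-0.001,-0.0532],[0.0015,-0.001,-0.0532],[0.0015,-0.001,-0.0532],[0.0015,-0.001,-0.0532]],"rotation":[[0.1,0,0],[0.1,0,0],[0.1,0,0],[0.1,0,0],[0.1,0,0]]}' 0.0854
python3 -m jog '{"linear":[[0.0015,-0.001,-0.0532],[0,0,0],[0,0,0]],"rotation":[[0,0,0],[0,0,0],[0,0,0]]}'
python3 - <<'E'
from h import *
d=snap('wrist','w4')
hsv=cv2.cvtColor(d['frame'],cv2.COLOR_RGB2HSV);m=cv2.inRange(hsv,(20,130,190),(35,255,255))
n,l,s,c=cv2.connectedComponentsWithStats(m)
for i in range(1,n):
    if s[i,4]>300:
        r=cv2.minAreaRect(np.argwhere(l==i)[:,::-1].astype(np.float32));print(s[i],r,[plane(d,*p,.105)[:2].round(3).tolist() for p in cv2.boxPoints(r)], plane(d,*r[0],.105))
plan(.504,.0235,.063,80.2)
E
```

```text
time_s: 5.92
position: [0.5078, 0.0741, 0.1988]
eef_rot: [-1.085, 1.285, 1.086]
force: [1.2, -0.4, -0.2]
opening: 0.0854
time_s: 6.3
position: [0.5007, 0.0238, 0.1977]
eef_rot: [-1.085, 1.284, 1.086]
force: [0.6, 0.0, -1.1]
opening: 0.0854
[ 293  171   51   66 3233] ((318.0, 203.5), (65.0, 50.0), 90.0) [[0.472, 0.007], [0.479, 0.049], [0.539, 0.04], [0.531, -0.005]] [0.50435551 0.02287076 0.105     ]
t 6.35 p [0.5009 0.0245 0.1978] F [-0.7  0.1  0.9] op 0.0852
[[-0.001 -0.986  0.165]
 [ 0.     0.165  0.986]
 [-1.     0.001  0.   ]]
q [-0.504  0.175  0.417  1.934 -0.082  1.05   1.354]
n 3 d [ 0.0031 -0.001  -0.1348] rot/row [ 0.11  0.01 -0.02]
[0.0449, -0.0011, -0.0002]
[0.0449, -0.0011, -0.0002]
[0.0449, -0.0011, -0.0002]
```

View pics/w4.png

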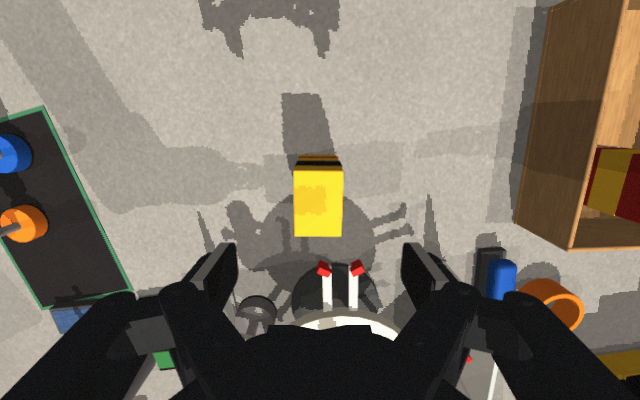

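The wrist view shows the yellow packet's top at (318,204), squarely between the jaws. Descending to grip it.

```bash
python3 -m jog '{"linear":[[0.045,-0.001,0],[0.045,-0.001,0],[0.03,-0.001,0],[0.009,0,0],[0,0,0]],"rotation":[[0,0,0],[0,0,0],[0,0,0],[0,0,0],[0,0,0]]}' ; python3 -m jog '{"linear":[[0,0,0],[0,0,0],[0,0,0],[0,0,0],[0,0,0]],"rotation":[[0,0,0],[0,0,0],[0,0,0],[0,0,0],[0,0,0]]}' 0.03 40
python3 -m jog '{"linear":[[-0.04,0,0],[-0.045,0,0],[-0.04,0,0],[0,0,0]],"rotation":[[0,0,0],[0,0,0],[0,0,0],[0,0,0]]}'
python3 - <<'E'
from h import *
plan(.429,.359,.2,81)
E
```

```text
time_s: 6.98
position: [0.5043, 0.0237, 0.0692]
eef_rot: [-1.086, 1.283, 1.087]
force: [0.2, -0.7, -0.2]
opening: 0.085
time_s: 7.6
position: [0.505, 0.0228, 0.0704]
eef_rot: [-1.085, 1.282, 1.084]
force: [-0.6, -0.3, 6.7]
opening: 0.0438
time_s: 8.1
position: [0.5063, 0.023, 0.1972]
eef_rot: [-1.087, 1.277, 1.082]
force: [0.2, 0.7, -2.2]
opening: 0.0433
t 8.1 p [0.5063 0.023  0.1972] F [ 0.2  0.7 -2.2] op 0.0433
[[ 0.007 -0.986  0.166]
 [ 0.002  0.166  0.986]
 [-1.    -0.006  0.003]]
q [-0.509  0.182  0.43   1.929 -0.089  1.042  1.363]
n 6 d [-0.0773  0.336   0.0028] rot/row [-0.09  0.03  0.06]
[-0.0004, 0.022, 0.0531]
[-0.0004, 0.0219, 0.0531]
[-0.0004, 0.0218, 0.0532]
[-0.0004, 0.0217, 0.0532]
[-0.0005, 0.0217, 0.0532]
[-0.0005, 0.0216, 0.0533]
```

```bash
python3 -m jog '{"linear":[[0,0.022,0.053],[0,0.022,0.053],[0,0.022,0.053],[0,0.022,0.053],[0,0.022,0.053]],"rotation":[[0,0,0],[0,0,0],[0,0,0],[0,0,0],[0,0,0]]}'; python3 -m jog '{"linear":[[0,0.021,0.053],[0,0,0],[0,0,0]],"rotation":[[0,0,0],[0,0,0],[0,0,0]]}'
python3 - <<'E'
from h import *
snap('top','t5')
plan(.429,.359,.08,81)
E
```

```text
time_s: 8.72
position: [0.4381, 0.3033, 0.1925]
eef_rot: [-1.086, 1.286, 1.086]
force: [1.4, -0.2, -1.6]
opening: 0.0438
time_s: 9.1
position: [0.4271, 0.3569, 0.1926]
eef_rot: [-1.087, 1.287, 1.085]
force: [0.6, -1.5, -1.9]
opening: 0.0434
t 9.15 p [0.4277 0.3562 0.1929] F [-0.  -0.9 -1.4] op 0.0435
[[-0.002 -0.986  0.168]
 [-0.003  0.168  0.986]
 [-1.     0.001 -0.003]]
q [-0.943  0.271  0.206  1.811 -0.062  1.068  0.688]
n 2 d [ 0.0013  0.0028 -0.1129] rot/row [-0.33 -0.08 -0.03]
[0.0565, -0.0005, 0.0016]
[0.0565, -0.0004, 0.0016]
```

View pics/t5.png

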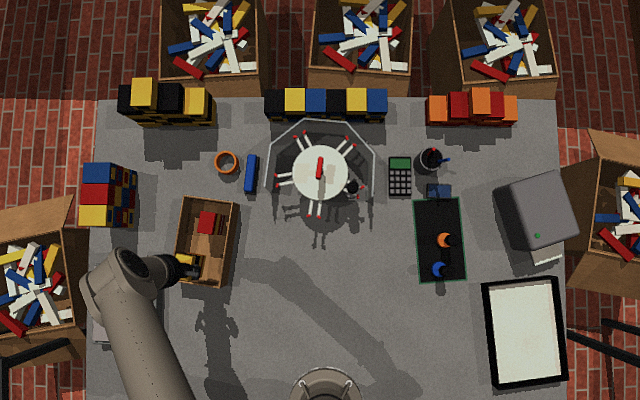

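The yellow packet is held over the carton's near half, at about (187,262). Lowering and releasing.

```bash
python3 -m jog '{"linear":[[0.04,0,0.001],[0.04,0,0.001],[0.033,0,0.001],[0,0,0]],"rotation":[[0,0,0],[0,0,0],[0,0,0],[0,0,0]]}'
python3 -m jog '{"linear":[[0,0,0],[0,0,0],[0,0,0]],"rotation":[[0,0,0],[0,0,0],[0,0,0]]}' 0.062
python3 -m jog '{"linear":[[-0.04,0,0],[-0.045,0,0],[-0.055,0,0],[0,0,0]],"rotation":[[0,0,0],[0,0,0],[0,0,0],[0,0,0]]}'
python3 - <<'E'
from h import *
snap('wrist','w6')
plan(.47,-.25,.22,80)
E
```

```text
time_s: 9.65
position: [0.4273, 0.3579, 0.079]
eef_rot: [-1.085, 1.291, 1.084]
force: [-0.4, -1.3, -2.3]
opening: 0.0436
time_s: 10.02
position: [0.429, 0.3617, 0.0827]
eef_rot: [-1.084, 1.281, 1.085]
force: [-0.7, 0.4, 0.2]
opening: 0.0619
time_s: 10.52
position: [0.431, 0.3634, 0.2271]
eef_rot: [-1.082, 1.272, 1.084]
force: [0.4, 0.3, -0.4]
opening: 0.062
t 10.575 p [0.4295 0.3621 0.2242] F [-0.1 -0.  -1. ] op 0.0622
[[ 0.004 -0.986  0.166]
 [ 0.005  0.166  0.986]
 [-1.    -0.003  0.005]]
q [-0.952  0.247  0.21   1.769 -0.057  1.125  0.68 ]
n 11 d [ 0.0405 -0.6121 -0.0042] rot/row [0.04 0.03 0.02]
[0.0001, -0.0129, -0.0543]
[0.0002, -0.0129, -0.0543]
[0.0002, -0.013, -0.0542]
[0.0002, -0.013, -0.0542]
[0.0002, -0.013, -0.0542]
[0.0003, -0.0131, -0.0542]
[0.0003, -0.0131, -0.0542]
[0.0003, -0.0131, -0.0542]
[0.0003, -0.0132, -0.0542]
[0.0003, -0.0132, -0.0542]
[0.0004, -0.0133, -0.0542]
```

View pics/w6.png

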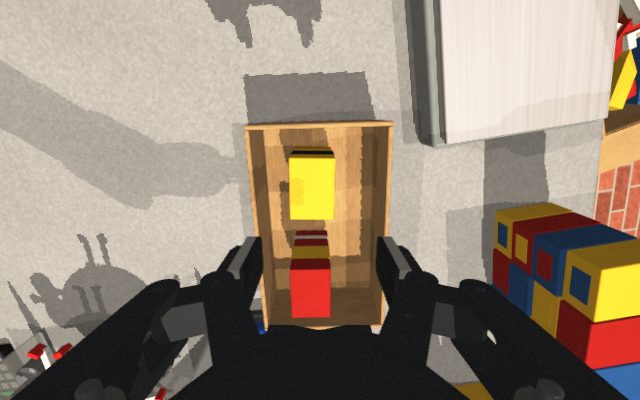

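Both packets are inside the carton, yellow at (312,185) and red at (311,287). Moving over the stamps.

```bash
python3 -m jog '{"linear":[[0,-0.012,-0.06],[0,-0.012,-0.06],[0,-0.012,-0.06],[0,-0.012,-0.06],[0,-0.012,-0.06]],"rotation":[[0,0,0],[0,0,0],[0,0,0],[0,0,0],[0,0,0]]}' 0.062; python3 -m jog '{"linear":[[0,-0.012,-0.06],[0,-0.012,-0.06],[0,-0.012,-0.06],[0,-0.012,-0.06],[0,-0.012,-0.06]],"rotation":[[0,0,0],[0,0,0],[0,0,0],[0,0,0],[0,0,0]]}'
python3 - <<'E'
from h import *
plan(.45,-.345,.23,81.9)
E
```

```text
time_s: 11.2
position: [0.4365, 0.0532, 0.2202]
eef_rot: [-1.085, 1.285, 1.087]
force: [1.8, 0.6, -1.4]
opening: 0.0619
time_s: 11.82
position: [0.4461, -0.2517, 0.2202]
eef_rot: [-1.084, 1.284, 1.087]
force: [1.6, 1.2, -0.2]
opening: 0.0618
t 11.825 p [ 0.4461 -0.2517  0.2202] F [ 1.6  1.2 -0.2] op 0.0618
[[-0.001 -0.986  0.166]
 [ 0.001  0.166  0.986]
 [-1.     0.001  0.001]]
q [-0.209  0.205  0.737  1.889 -0.154  1.106  1.992]
n 2 d [ 0.0039 -0.0933  0.0098] rot/row [-0.71  0.02 -0.04]
[-0.0049, -0.0096, -0.0457]
[-0.0049, -0.0091, -0.0458]
```

```bash
python3 -m jog '{"linear":[[-0.005,-0.009,-0.045],[-0.005,-0.009,-0.045],[0,0,0],[0,0,0]],"rotation":[[-0.7,0,0],[-0.7,0,0],[0,0,0],[0,0,0]]}'
python3 - <<'E'
from h import *
snap('wrist','w7');st();snap('top','t7')
E
```

```text
time_s: 12.32
position: [0.4497, -0.3411, 0.23]
eef_rot: [-1.101, 1.274, 1.106]
force: [-0.1, -0.1, -0.2]
opening: 0.062
t 12.375 p [ 0.4502 -0.3405  0.2301] F [-0.9 -0.7  0.2] op 0.0621
[[-0.002 -0.99   0.141]
 [ 0.002  0.141  0.99 ]
 [-1.     0.002  0.002]]
q [-0.032  0.318  0.755  1.76  -0.237  1.16   2.224]
```

View pics/w7.png

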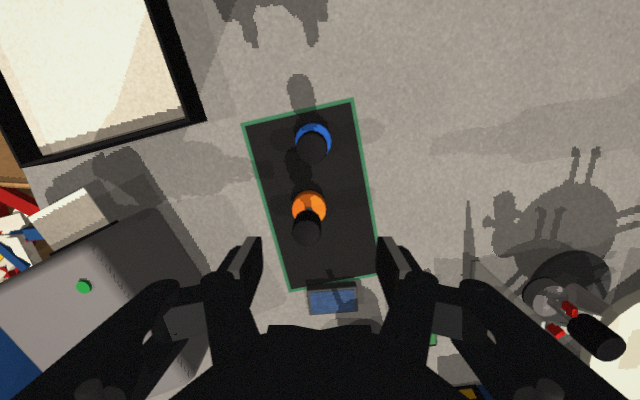

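Run:
```python
from h import *
d=load('w7');f=d['frame'];hsv=cv2.cvtColor(f,cv2.COLOR_RGB2HSV)
for n,lo,hi,roi in(('or',(5,150,100),(20,255,255),(270,180,350,250)),('bl',(100,140,70),(125,255,255),(270,110,350,180))):
    m=cv2.inRange(hsv,lo,hi);k=np.zeros_like(m);x0,y0,x1,y1=roi;k[y0:y1,x0:x1]=m[y0:y1,x0:x1]
    ys,xs=np.nonzero(k);print(n,xs.min(),xs.max(),ys.min(),ys.max())
    hull=cv2.convexHull(np.argwhere(k)[:,::-1].astype(np.int32))[:,0]
    # map hull to plane z=.022, fit circle r=.023
    P=np.array([plane(d,u,v,.022)[:2] for u,v in hull])
    from scipy.optimize import least_squares
    sel=hull[:,1]<np.percentile(hull[:,1],70)
    r=least_squares(lambda c:np.linalg.norm(P[sel]-c,axis=1)-.023,P.mean(0),loss='soft_l1',f_scale=.001);print('  base c',r.x.round(4),np.abs(r.fun).max())
for n,u,v in(('or head',307,228),('bl head',312,148)): print(n,plane(d,u,v,.1)[:2].round(4))
c=f[100:260,250:370,::-1];cv2.imwrite('pics/w7c.png',cv2.convertScaleAbs(cv2.resize(c,None,fx=4.5,fy=3.7),alpha=1.8,beta=20))
```

```text
or 292 326 192 220
  base c [ 0.4946 -0.3605] 0.0006506057878932353
bl 295 331 123 153
  base c [ 0.4085 -0.3419] 0.00032558418205073936
or head [ 0.4901 -0.3589]
bl head [ 0.4081 -0.3412]
```

View pics/w7c.png

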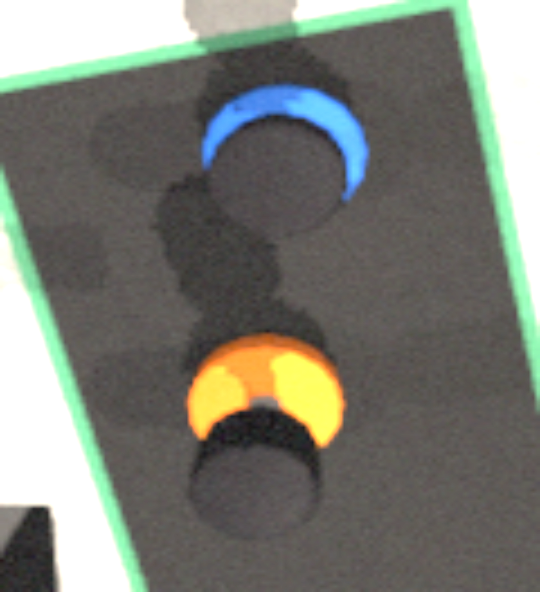

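Heads and bases agree: the orange axis is at about (0.4945,-0.360) and the blue at (0.408,-0.3415), about 87 mm apart against 85 nominal.

Run:
```python
from h import *
plan(.4945,-.360,.13,81.9); plan(.4945,-.36,.072,81.9)
```

```text
t 12.425 p [ 0.4504 -0.3403  0.2304] F [ 0.5  0.1 -0.4] op 0.062
[[-0.001 -0.99   0.14 ]
 [ 0.002  0.14   0.99 ]
 [-1.     0.001  0.002]]
q [-0.033  0.318  0.755  1.759 -0.237  1.16   2.224]
n 2 d [ 0.0441 -0.0197 -0.1004] rot/row [ 0.03  0.05 -0.04]
[0.0502, -0.0233, -0.0068]
[0.0502, -0.0232, -0.0067]
t 12.425 p [ 0.4504 -0.3403  0.2304] F [ 0.5  0.1 -0.4] op 0.062
[[-0.001 -0.99   0.14 ]
 [ 0.002  0.14   0.99 ]
 [-1.     0.001  0.002]]
q [-0.033  0.318  0.755  1.759 -0.237  1.16   2.224]
n 3 d [ 0.0441 -0.0197 -0.1584] rot/row [ 0.02  0.03 -0.02]
[0.0528, -0.0155, -0.0045]
[0.0528, -0.0155, -0.0045]
[0.0528, -0.0155, -0.0045]
```

```bash
python3 -m jog '{"linear":[[0.05,-0.0233,-0.007],[0.05,-0.0233,-0.007],[0,0,0],[0,0,0]],"rotation":[[0,0,0],[0,0,0],[0,0,0],[0,0,0]]}'
python3 - <<'E'
from h import *
d=snap('wrist','w8');plan(.4945,-.36,.072,81.9)
E
```

```text
time_s: 12.92
position: [0.4945, -0.3625, 0.1325]
eef_rot: [-1.105, 1.273, 1.103]
force: [0.4, -0.7, 0.3]
opening: 0.0619
t 12.975 p [ 0.4947 -0.363   0.1334] F [ 0.2 -0.3 -0.5] op 0.0621
[[ 0.003 -0.99   0.142]
 [-0.001  0.142  0.99 ]
 [-1.    -0.003 -0.001]]
q [ 0.059  0.51   0.685  1.748 -0.373  1.014  2.31 ]
n 2 d [-0.0002  0.003  -0.0614] rot/row [-0.03 -0.02  0.08]
[0.0307, 0.0004, 0.0015]
[0.0307, 0.0004, 0.0015]
```

View pics/w8.png

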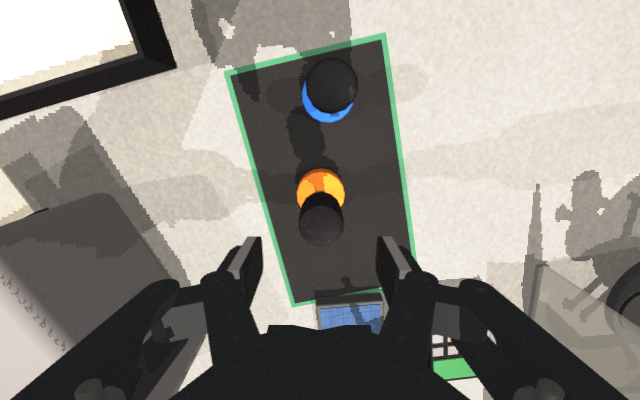

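The orange head at (321,227) is centred between the jaws (midline about 319). Descending and gripping.

```bash
python3 -c "
from h import *
d=load('w8');print(plane(d,321,226,.1))"
python3 -m jog '{"linear":[[0.031,0,0.0015],[0.030,0,0.0015],[0,0,0],[0,0,0]],"rotation":[[0,0,0],[0,0,0],[0,0,0],[0,0,0]]}'
python3 -m jog '{"linear":[[0,0,0],[0,0,0],[0,0,0],[0,0,0],[0,0,0]],"rotation":[[0,0,0],[0,0,0],[0,0,0],[0,0,0],[0,0,0]]}' 0.02 40
python3 - <<'E'
from h import *
st()
E
```

```text
[ 0.49553409 -0.36069886  0.1       ]
time_s: 13.48
position: [0.4958, -0.3607, 0.0728]
eef_rot: [-1.106, 1.272, 1.1]
force: [1.0, -1.2, 0.0]
opening: 0.062
time_s: 14.1
position: [0.4956, -0.3607, 0.0718]
eef_rot: [-1.105, 1.272, 1.101]
force: [-0.6, 0.2, 6.3]
opening: 0.0309
t 14.1 p [ 0.4956 -0.3607  0.0718] F [-0.6  0.2  6.3] op 0.0309
[[ 0.002 -0.99   0.142]
 [-0.001  0.142  0.99 ]
 [-1.    -0.002 -0.001]]
q [ 0.091  0.582  0.639  1.795 -0.43   0.905  2.349]
```

```bash
python3 -m jog '{"linear":[[-0.045,0,0],[-0.045,0,0],[0,0.035,0.05],[0,0.01,0.06],[0,0.01,0.06]],"rotation":[[0,0,0],[0,0,0],[0,0,0],[0,0,0],[0,0,0]]}'
python3 - <<'E'
from h import *
plan(.474,.0455,.152,81.9)
E
```

```text
time_s: 14.72
position: [0.4639, -0.1819, 0.1602]
eef_rot: [-1.102, 1.273, 1.103]
force: [1.3, -0.1, -1.4]
opening: 0.0309
t 14.725 p [ 0.4639 -0.1819  0.1602] F [ 1.3 -0.1 -1.4] op 0.0309
[[ 0.    -0.99   0.143]
 [ 0.001  0.143  0.99 ]
 [-1.    -0.     0.001]]
q [-0.345  0.257  0.74   1.99  -0.21   0.971  1.924]
n 4 d [ 0.0101  0.2274 -0.0082] rot/row [-0.03  0.01  0.  ]
[0.0021, 0.0057, 0.0566]
[0.0021, 0.0056, 0.0566]
[0.0021, 0.0056, 0.0566]
[0.0021, 0.0056, 0.0566]
```

```bash
python3 -m jog '{"linear":[[0.002,0.0057,0.0566],[0.002,0.0057,0.0566],[0.002,0.0057,0.0566],[0.002,0.0057,0.0566],[0,0,0]],"rotation":[[0,0,0],[0,0,0],[0,0,0],[0,0,0],[0,0,0]]}'
python3 -m jog '{"linear":[[0,0,0]],"rotation":[[0,0,0]]}'
python3 - <<'E'
from h import *
snap('wrist','w9');snap('scene','s9');snap('top','t9');st()
f=load('s9')['frame'];cv2.imwrite('pics/s9c.png',cv2.resize(f[140:320,220:410,::-1],None,fx=3.3,fy=3.3,interpolation=cv2.INTER_CUBIC))
E
```

```text
time_s: 15.35
position: [0.4738, 0.0492, 0.1519]
eef_rot: [-1.109, 1.269, 1.112]
force: [-0.2, -0.5, -0.9]
opening: 0.0308
time_s: 15.48
position: [0.4738, 0.0431, 0.1521]
eef_rot: [-1.104, 1.274, 1.104]
force: [-0.7, -0.2, -1.1]
opening: 0.0305
t 15.625 p [0.474  0.0419 0.1523] F [-1.  -0.2 -1.4] op 0.0306
[[-0.    -0.989  0.145]
 [-0.     0.145  0.989]
 [-1.     0.    -0.   ]]
q [-0.737  0.203  0.631  2.044 -0.148  0.938  1.398]
```

View pics/w9.png

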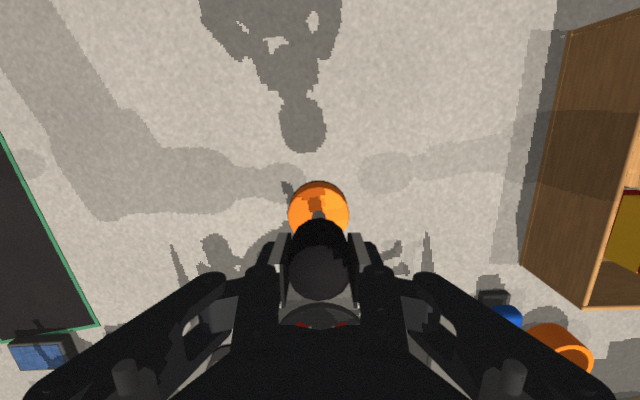

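View pics/s9c.png

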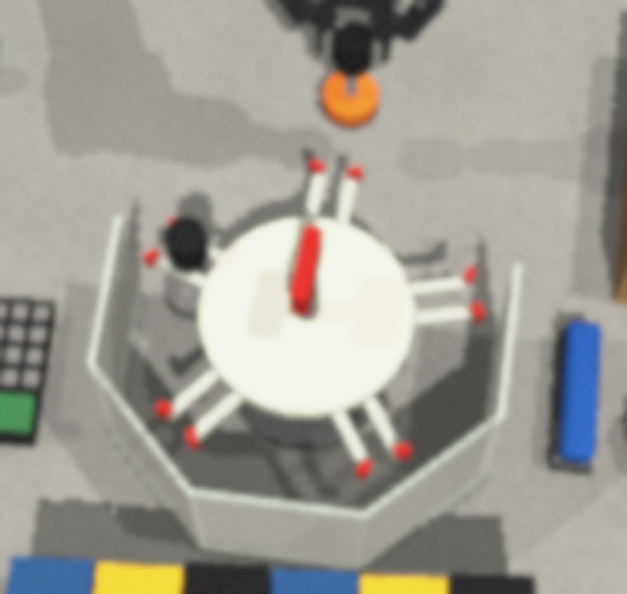

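The scene view shows the held orange base at crop (350,97) and the front fork's tips at crop (316,167) and (354,173). Comparing both in one view.

Run:
```python
from h import *
d=load('s9');hsv=cv2.cvtColor(d['frame'],cv2.COLOR_RGB2HSV)
m=cv2.inRange(hsv,(0,150,110),(8,255,255))|cv2.inRange(hsv,(173,150,110),(180,255,255))
n,l,s,c=cv2.connectedComponentsWithStats(m)
T=[]
for i in range(1,n):
    if s[i,4]>=4 and 250<c[i][0]<380 and 180<c[i][1]<290: 
        p=plane(d,*c[i],.128); T.append(p); print(c[i].round(1),s[i,4],p[:2].round(4))
m=cv2.inRange(hsv,(9,150,120),(20,255,255));k=np.zeros_like(m);k[150:200,300:345]=m[150:200,300:345]
hull=cv2.convexHull(np.argwhere(k)[:,::-1].astype(np.int32))[:,0]
ys,xs=np.nonzero(k);print(xs.min(),xs.max(),ys.min(),ys.max())
z=.1523-.0718+.022
for v in range(160,180):
    r=np.nonzero(k[v])[0]
    if len(r): print(v,r.min(),r.max(),plane(d,(r.min()+r.max())/2,v,z)[:2].round(4),end=' ')
d=load('t9');hsv=cv2.cvtColor(d['frame'],cv2.COLOR_RGB2HSV)
m=cv2.inRange(hsv,(0,120,60),(10,255,255))
n,l,s,c=cv2.connectedComponentsWithStats(m);print('\ntop')
for i in range(1,n):
    if s[i,4]>=4 and 265<c[i][0]<375 and 120<c[i][1]<240: print(c[i].round(1),s[i,4],plane(d,*c[i],.128)[:2].round(4))
```

```text
[314.8 189.6] 5 [0.5584 0.0156]
[312.1 221.7] 125 [0.6494 0.013 ]
[265.5 217.5] 4 [ 0.6432 -0.101 ]
[362.4 222.8] 5 [0.647  0.1351]
[364.3 234.1] 10 [0.6771 0.1393]
[268.8 263.5] 13 [ 0.7616 -0.0814]
[277.6 272.6] 9 [ 0.7827 -0.0595]
[341.9 276.5] 15 [0.7856 0.0871]
[329.7 281.7] 12 [0.7991 0.0598]
318 333 162 177
162 322 329 [0.4547 0.04  ] 163 320 330 [0.458  0.0388] 164 319 331 [0.4613 0.0389] 165 319 332 [0.4645 0.0403] 166 318 333 [0.4677 0.0404] 167 318 333 [0.471  0.0405] 168 318 333 [0.4742 0.0406] 169 318 333 [0.4774 0.0407] 170 318 333 [0.4806 0.0408] 171 318 333 [0.4838 0.0409] 172 318 333 [0.487 0.041] 173 319 332 [0.4902 0.0411] 174 319 332 [0.4934 0.0412] 175 320 331 [0.4966 0.0413] 176 322 330 [0.4997 0.0428] 177 324 328 [0.5028 0.0428] 
top
[303.6 131.5] 13 [0.7972 0.0615]
[294.5 136. ] 12 [0.7844 0.0869]
[346.6 137.1] 15 [ 0.7812 -0.059 ]
[354.2 144.2] 13 [ 0.7611 -0.0803]
[319.  167.1] 101 [0.696  0.0179]
[275.2 174.6] 12 [0.675  0.1395]
[276.7 184.9] 16 [0.646  0.1349]
[362.1 186.5] 11 [ 0.642  -0.1013]
[357.5 196.4] 8 [ 0.6144 -0.0885]
[307.6 215.5] 11 [0.5616 0.0486]
[318.6 216.8] 12 [0.5581 0.0185]
```

Run:
```python
from h import *
from scipy.optimize import least_squares
d=load('w9');hsv=cv2.cvtColor(d['frame'],cv2.COLOR_RGB2HSV)
m=cv2.inRange(hsv,(5,120,80),(22,255,255));k=np.zeros_like(m);k[170:245,270:370]=m[170:245,270:370]
ys,xs=np.nonzero(k);print(xs.min(),xs.max(),ys.min(),ys.max())
hull=cv2.convexHull(np.argwhere(k)[:,::-1].astype(np.int32))[:,0]
for z in(.0805,.1025):
    sel=(hull[:,1]<205) if z<.1 else (hull[:,1]>195)&(hull[:,1]<225)
    P=np.array([plane(d,u,v,z)[:2] for u,v in hull[sel]])
    r=least_squares(lambda c:np.linalg.norm(P-c,axis=1)-.023,P.mean(0)+[.02,0],loss='soft_l1',f_scale=.001);print(z,r.x,np.abs(r.fun).max())
plan(.682-.25*.99*0-.135*.99,.016+.135*.1425,.152,81.8)
plan(.682-.099*.99,.016+.099*.1425,.152,81.8)
```

```text
288 348 181 233
0.0805 [0.47523483 0.04259594] 0.00034069812527349336
0.1025 [0.47265835 0.04296824] 0.0008468071323697833
t 15.625 p [0.474  0.0419 0.1523] F [-1.  -0.2 -1.4] op 0.0306
[[-0.    -0.989  0.145]
 [-0.     0.145  0.989]
 [-1.     0.    -0.   ]]
q [-0.737  0.203  0.631  2.044 -0.148  0.938  1.398]
n 2 d [ 0.0743 -0.0067 -0.0003] rot/row [-0.07 -0.01 -0.  ]
[0.0001, -0.0373, 0.0021]
[0.0001, -0.0373, 0.002]
t 15.625 p [0.474  0.0419 0.1523] F [-1.  -0.2 -1.4] op 0.0306
[[-0.    -0.989  0.145]
 [-0.     0.145  0.989]
 [-1.     0.    -0.   ]]
q [-0.737  0.203  0.631  2.044 -0.148  0.938  1.398]
n 2 d [ 0.11   -0.0118 -0.0003] rot/row [-0.07 -0.01 -0.  ]
[0.0001, -0.0553, 0.0021]
[0.0001, -0.0553, 0.0021]
```

The held stamp's axis measures within about 1 mm of the TCP. Sliding it in towards the fork along its line.

```bash
python3 -m jog '{"linear":[[0,-0.02,0.004],[0,-0.025,0],[0,-0.01,0],[0,0,0],[0,0,0]],"rotation":[[0,0,0],[0,0,0],[0,0,0],[0,0,0],[0,0,0]]}'
python3 - <<'E'
from h import *
snap('scene','s10');s,R=st()
v=np.array(s['position'])[:2]-[.682,.016];e=np.array([-.99,.1425]);print('rad',v@e,'lat',v@[-.1425,-.99])
f=load('s10')['frame'];cv2.imwrite('pics/s10c.png',cv2.resize(f[140:240,270:370,::-1],None,fx=5.5,fy=5.5,interpolation=cv2.INTER_CUBIC))
E
```

```text
time_s: 16.25
position: [0.5281, 0.0395, 0.1521]
eef_rot: [-1.102, 1.274, 1.104]
force: [-0.0, 0.2, -0.7]
opening: 0.0305
t 16.3 p [0.5282 0.0397 0.1521] F [-0.  -0.8 -1.2] op 0.0306
[[-0.001 -0.99   0.142]
 [ 0.     0.142  0.99 ]
 [-1.     0.001  0.   ]]
q [-0.669  0.312  0.62   1.926 -0.218  0.971  1.48 ]
rad 0.15569180732956334 lat -0.0015769632716783424
```

View pics/s10c.png

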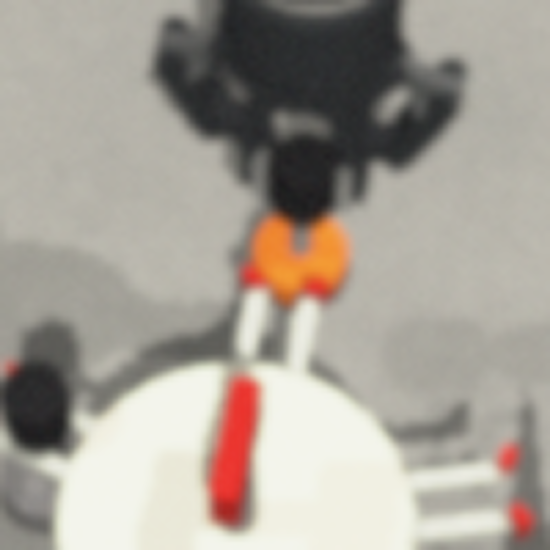

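The neck at crop (303,240) lies about 1.5 mm to the right of the fork's centre line. I'll correct that, then slide in.

```bash
python3 -m jog '{"linear":[[0,-0.01,-0.0017],[0,-0.02,0],[0,-0.017,0],[0,-0.01,0],[0,0,0]],"rotation":[[0,0,0],[0,0,0],[0,0,0],[0,0,0],[0,0,0]]}'
python3 - <<'E'
from h import *
snap('scene','s11');s,R=st()
v=np.array(s['position'])[:2]-[.682,.016];e=np.array([-.99,.1425]);print('rad',v@e,'lat',v@[-.1425,-.99])
f=load('s11')['frame'];cv2.imwrite('pics/s11c.png',cv2.resize(f[140:240,270:370,::-1],None,fx=5.5,fy=5.5,interpolation=cv2.INTER_CUBIC))
E
```

```text
time_s: 16.92
position: [0.5858, 0.0298, 0.1522]
eef_rot: [-1.104, 1.274, 1.103]
force: [-0.5, -0.4, -1.3]
opening: 0.0306
t 16.975 p [0.5851 0.0299 0.1521] F [-0.7 -0.2 -1.3] op 0.0311
[[-0.001 -0.99   0.142]
 [-0.     0.142  0.99 ]
 [-1.     0.001 -0.   ]]
q [-0.591  0.416  0.604  1.795 -0.273  1.016  1.547]
rad 0.09792509525320715 lat 1.9428116760163378e-05
```

View pics/s11c.png

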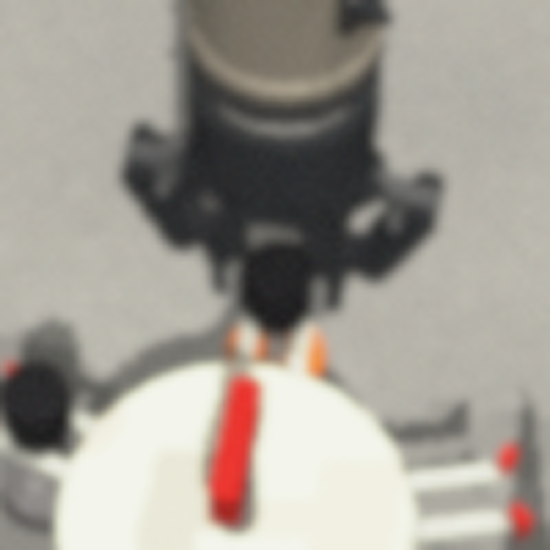

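The stamp is in the fork with no contact force and the carousel unmoved. Lowering.

```bash
python3 -m jog '{"linear":[[0.008,0,0],[0.008,0,0],[0.005,0,0],[0,0,0],[0,0,0]],"rotation":[[0,0,0],[0,0,0],[0,0,0],[0,0,0],[0,0,0]]}'
python3 -c "
from h import *
st()"
```

```text
time_s: 17.6
position: [0.5855, 0.03, 0.1314]
eef_rot: [-1.104, 1.273, 1.103]
force: [-0.8, -0.1, -1.8]
opening: 0.0304
t 17.6 p [0.5855 0.03   0.1314] F [-0.8 -0.1 -1.8] op 0.0304
[[ 0.    -0.99   0.142]
 [ 0.     0.142  0.99 ]
 [-1.    -0.     0.   ]]
q [-0.581  0.44   0.592  1.813 -0.292  0.975  1.561]
```

```bash
python3 -m jog '{"linear":[[0.0015,0,0],[0,0,0],[0,0,0]],"rotation":[[0,0,0],[0,0,0],[0,0,0]]}'
python3 -m jog '{"linear":[[0.0015,0,0],[0,0,0],[0,0,0]],"rotation":[[0,0,0],[0,0,0],[0,0,0]]}'
```

```text
time_s: 17.98
position: [0.5854, 0.0301, 0.1299]
eef_rot: [-1.104, 1.273, 1.104]
force: [0.9, -0.3, -1.4]
opening: 0.0305
time_s: 18.35
position: [0.5855, 0.0302, 0.1297]
eef_rot: [-1.103, 1.272, 1.104]
force: [-2.5, -0.2, 7.2]
opening: 0.0307
```

Seating contact shows at the expected height (TCP 0.1297). Releasing and rising.

```bash
python3 -m jog '{"linear":[[0,0,0],[0,0,0],[0,0,0]],"rotation":[[0,0,0],[0,0,0],[0,0,0]]}' 0.05
python3 -m jog '{"linear":[[-0.03,0,0],[-0.04,0,0],[-0.04,0,0],[0,0.05,0],[0,0,0]],"rotation":[[0,0,0],[0,0,0],[0,0,0],[0,0,0],[0,0,0]]}'
python3 - <<'E'
from h import *
snap('wrist','w12');snap('scene','s12');snap('top','t12');st()
f=load('s12')['frame'];g=load('t12')['frame']
a=cv2.resize(f[160:310,220:400,::-1],None,fx=3,fy=3,interpolation=cv2.INTER_CUBIC);cv2.imwrite('pics/s12c.png',a)
E
```

```text
time_s: 18.73
position: [0.5853, 0.03, 0.1281]
eef_rot: [-1.104, 1.273, 1.104]
force: [0.4, -1.0, 0.3]
opening: 0.0498
time_s: 19.35
position: [0.5326, 0.0374, 0.2378]
eef_rot: [-1.101, 1.274, 1.107]
force: [-0.2, -1.2, -0.4]
opening: 0.0501
t 19.5 p [0.5364 0.0373 0.2384] F [ 0.2 -0.3 -0.6] op 0.05
[[ 0.001 -0.99   0.142]
 [ 0.     0.142  0.99 ]
 [-1.    -0.001  0.   ]]
q [-0.702  0.229  0.652  1.81  -0.151  1.152  1.428]
```

View pics/w12.png

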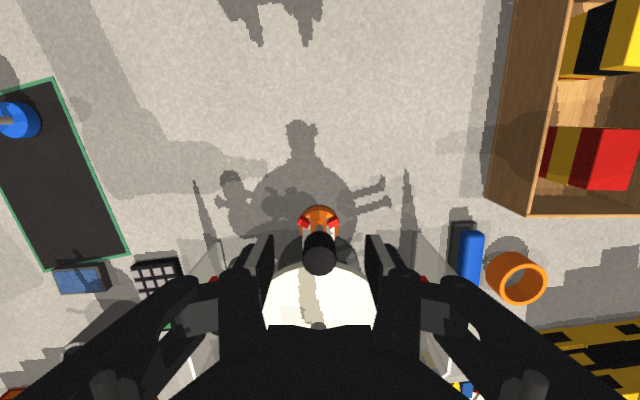

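View pics/s12c.png

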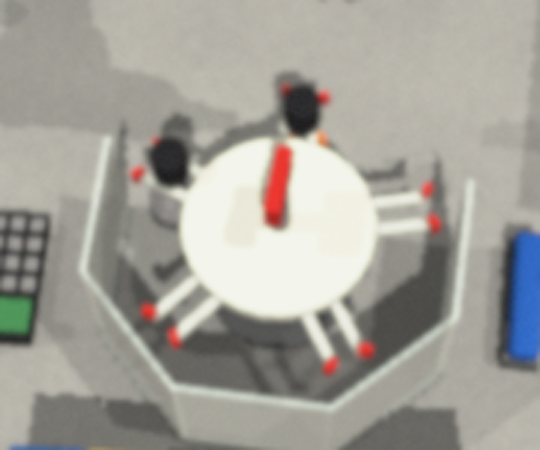

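The orange stamp hangs between the prongs, with its head at (302,108) in the crop and one red tip on either side. Next I'll grip the bar and turn the head anticlockwise, about 60°, to keep joint 7 well inside its range.

Run:
```python
from h import *
plan(.682,.016,.238,81.8)
```

```text
t 19.5 p [0.5364 0.0373 0.2384] F [ 0.2 -0.3 -0.6] op 0.05
[[ 0.001 -0.99   0.142]
 [ 0.     0.142  0.99 ]
 [-1.    -0.001  0.   ]]
q [-0.702  0.229  0.652  1.81  -0.151  1.152  1.428]
n 3 d [ 0.1456 -0.0213 -0.0004] rot/row [0.02 0.01 0.02]
[0.0002, -0.0491, -0.0002]
[0.0002, -0.0491, -0.0001]
[0.0001, -0.0491, -0.0001]
```

```bash
python3 -m jog '{"linear":[[0,-0.049,0],[0,-0.049,0],[0,-0.049,0],[0,0,0],[0,0,0]],"rotation":[[0,0,0],[0,0,0],[0,0,0],[0,0,0],[0,0,0]]}'
python3 - <<'E'
from h import *
snap('wrist','w13');plan(.682,.016,.177,81.8)
E
```

```text
time_s: 20.12
position: [0.6812, 0.0159, 0.2374]
eef_rot: [-1.103, 1.275, 1.104]
force: [-0.5, -1.1, -1.1]
opening: 0.0501
t 20.175 p [0.6808 0.0161 0.2379] F [ 0.1 -0.1  0.6] op 0.05
[[-0.001 -0.99   0.142]
 [-0.     0.142  0.99 ]
 [-1.     0.001 -0.   ]]
q [-0.506  0.521  0.63   1.456 -0.312  1.267  1.583]
n 2 d [ 0.0012 -0.0001 -0.0609] rot/row [ 0.01 -0.01 -0.03]
[0.0305, -0.0006, 0.0]
[0.0305, -0.0006, 0.0]
```

View pics/w13.png

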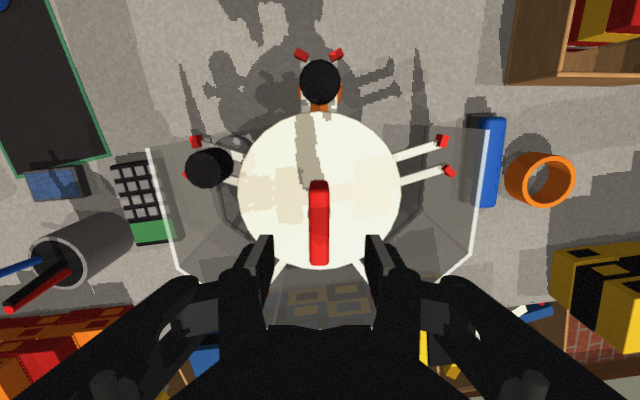

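The red bar (319,222) is centred and aligned between the jaws; the orange stamp sits in its fork at (320,82), and the free left-hand fork is at (425,160). Gripping the bar.

```bash
python3 -m jog '{"linear":[[0.031,-0.001,0],[0.030,0,0],[0,0,0]],"rotation":[[0,0,0],[0,0,0],[0,0,0]]}'
python3 -m jog '{"linear":[[0,0,0],[0,0,0],[0,0,0],[0,0,0],[0,0,0]],"rotation":[[0,0,0],[0,0,0],[0,0,0],[0,0,0],[0,0,0]]}' 0.005 30
python3 -c "
from h import *
st()"
```

```text
time_s: 20.55
position: [0.6798, 0.017, 0.1755]
eef_rot: [-1.101, 1.276, 1.108]
force: [0.6, -0.5, 0.0]
opening: 0.0498
time_s: 21.18
position: [0.6831, 0.0153, 0.1795]
eef_rot: [-1.105, 1.272, 1.101]
force: [-2.6, -1.3, 7.2]
opening: 0.0133
t 21.175 p [0.6831 0.0153 0.1795] F [-2.6 -1.3  7.2] op 0.0133
[[ 0.003 -0.99   0.142]
 [-0.     0.142  0.99 ]
 [-1.    -0.003  0.   ]]
q [-0.494  0.566  0.609  1.521 -0.341  1.159  1.607]
```

```bash
python3 -m jog '{"linear":[[0,0,0],[0,0,0],[0,0,0],[0,0,0],[0,0,0]],"rotation":[[-4,0,0],[-7,0,0],[-7,0,0],[-7,0,0],[-5,0,0]]}'; python3 -c "
from h import *
st()"
```

```text
time_s: 21.8
position: [0.6831, 0.0153, 0.1795]
eef_rot: [-1.487, 1.001, 1.483]
force: [-1.8, -1.5, 6.9]
opening: 0.0132
t 21.8 p [0.6831 0.0153 0.1795] F [-1.8 -1.5  6.9] op 0.0132
[[ 0.003 -0.928 -0.374]
 [ 0.    -0.374  0.928]
 [-1.    -0.002 -0.001]]
q [-0.417  0.54   0.487  1.519 -0.267  1.147  2.075]
```

```bash
python3 -m jog '{"linear":[[0,0,0],[0,0,0],[0,0,0],[0,0,0],[0,0,0]],"rotation":[[-5,0,0],[-7,0,0],[-7,0,0],[-7,0,0],[-5,0,0]]}'; python3 -m jog '{"linear":[[0,0,0]],"rotation":[[0,0,0]]}';python3 -c "
from h import *
st()"
```

```text
time_s: 22.42
position: [0.6832, 0.0152, 0.1795]
eef_rot: [-1.852, 0.619, 1.847]
force: [-1.4, -1.3, 6.2]
opening: 0.0137
time_s: 22.55
position: [0.6832, 0.0152, 0.1794]
eef_rot: [-1.85, 0.621, 1.845]
force: [-1.8, -1.1, 5.8]
opening: 0.0136
t 22.55 p [0.6832 0.0152 0.1794] F [-1.8 -1.1  5.8] op 0.0136
[[ 0.003 -0.604 -0.797]
 [ 0.    -0.797  0.604]
 [-1.    -0.002 -0.002]]
q [-0.336  0.52   0.365  1.516 -0.197  1.139  2.559]
```

```bash
python3 -m jog '{"linear":[[0,0,0],[0,0,0],[0,0,0]],"rotation":[[0,0,0],[0,0,0],[0,0,0]]}' 0.05
python3 -m jog '{"linear":[[-0.03,0,0],[-0.04,0,0],[0,0,0],[0,0,0]],"rotation":[[0,0,0],[0,0,0],[0,0,0],[0,0,0]]}'
python3 - <<'E'
from h import *
snap('wrist','w14');plan(.5,-.1,.24,100)
E
```

```text
time_s: 22.92
position: [0.6822, 0.0164, 0.1769]
eef_rot: [-1.848, 0.621, 1.849]
force: [0.7, 0.0, 0.0]
opening: 0.05
time_s: 23.42
position: [0.6819, 0.0164, 0.2466]
eef_rot: [-1.848, 0.621, 1.85]
force: [-0.0, -0.2, -0.7]
opening: 0.0503
t 23.475 p [0.6816 0.0164 0.2459] F [-0.5  0.  -0.4] op 0.0499
[[-0.002 -0.604 -0.797]
 [ 0.    -0.797  0.604]
 [-1.     0.001  0.002]]
q [-0.345  0.472  0.379  1.438 -0.178  1.268  2.543]
n 5 d [-0.1816 -0.1164 -0.0059] rot/row [ 8.57  0.02 -0.02]
[0.0013, 0.0405, 0.0149]
[0.0012, 0.0423, 0.0087]
[0.0012, 0.0431, 0.0023]
[0.0012, 0.0429, -0.0042]
[0.0012, 0.0418, -0.0105]
```

View pics/w14.png

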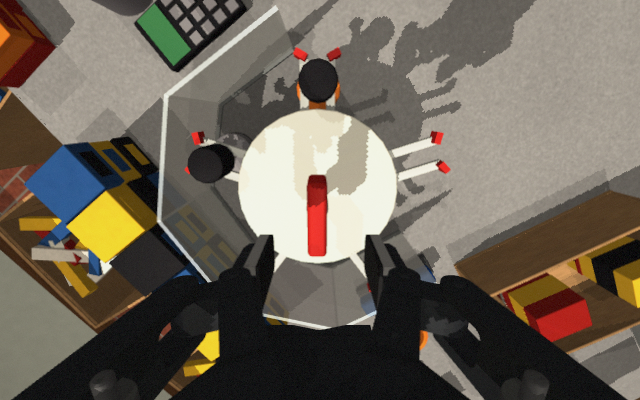

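The carousel turned about 61° and both stamps stayed seated, orange at (318,80) and grey at (211,163). Now for the blue stamp.

Run:
```python
from h import *
plan(.45,-.18,.24,71)
```

```text
t 23.475 p [0.6816 0.0164 0.2459] F [-0.5  0.  -0.4] op 0.0499
[[-0.002 -0.604 -0.797]
 [ 0.    -0.797  0.604]
 [-1.     0.001  0.002]]
q [-0.345  0.472  0.379  1.438 -0.178  1.268  2.543]
n 7 d [-0.2316 -0.1964 -0.0059] rot/row [ 1.026e+01  1.000e-02 -2.000e-02]
[0.0009, 0.0423, 0.0094]
[0.0009, 0.0433, 0.0017]
[0.0009, 0.043, -0.006]
[0.0009, 0.0412, -0.0136]
[0.0009, 0.0381, -0.0207]
[0.0009, 0.0338, -0.0272]
[0.0009, 0.0284, -0.0328]
```

```bash
python3 -m jog '{"linear":[[0,0.042,0.0095],[0,0.043,0.0015],[0,0.043,-0.006],[0,0.041,-0.0135],[0,0.038,-0.0205]],"rotation":[[10.2,0,0],[10.2,0,0],[10.2,0,0],[10.2,0,0],[10.2,0,0]]}' 0.062
python3 -m jog '{"linear":[[0,0.034,-0.027],[0,0.0285,-0.033],[0,0,0]],"rotation":[[10.2,0,0],[10.2,0,0],[0,0,0]]}'
python3 - <<'E'
from h import *
plan(.43,-.335,.21,71)
E
```

```text
time_s: 24.1
position: [0.516, -0.1243, 0.2459]
eef_rot: [-1.227, 1.198, 1.231]
force: [-0.4, -0.9, 1.0]
opening: 0.0623
time_s: 24.48
position: [0.4483, -0.1827, 0.2463]
eef_rot: [-0.961, 1.349, 0.965]
force: [1.2, -0.2, -0.6]
opening: 0.0622
t 24.475 p [ 0.4483 -0.1827  0.2463] F [ 1.2 -0.2 -0.6] op 0.0622
[[-0.002 -0.946  0.324]
 [ 0.001  0.324  0.946]
 [-1.     0.003  0.   ]]
q [-0.37   0.106  0.725  1.912 -0.077  1.154  1.624]
n 3 d [-0.0183 -0.1523 -0.0363] rot/row [ 0.03  0.   -0.05]
[0.012, -0.0107, -0.05]
[0.0121, -0.0107, -0.05]
[0.0121, -0.0107, -0.05]
```

```bash
python3 -m jog '{"linear":[[0.012,-0.0105,-0.05],[0.012,-0.0105,-0.05],[0.012,-0.0105,-0.05],[0,0,0],[0,0,0]],"rotation":[[0,0,0],[0,0,0],[0,0,0],[0,0,0],[0,0,0]]}'
python3 - <<'E'
from h import *
from scipy.optimize import least_squares
d=snap('wrist','w15');snap('top','t15')
hsv=cv2.cvtColor(d['frame'],cv2.COLOR_RGB2HSV);m=cv2.inRange(hsv,(100,140,70),(125,255,255));k=np.zeros_like(m);k[60:250,200:440]=m[60:250,200:440]
n,l,s,c=cv2.connectedComponentsWithStats(k);i=1+np.argmax(s[1:,4]);print(s[i],c[i])
hull=cv2.convexHull(np.argwhere(l==i)[:,::-1].astype(np.int32))[:,0]
P=np.array([plane(d,u,v,.022)[:2] for u,v in hull])
r=least_squares(lambda c:np.linalg.norm(P-c,axis=1)-.023,P.mean(0),loss='soft_l1',f_scale=.001);print(r.x,np.abs(r.fun).round(4))
plan(r.x[0],r.x[1],.13,71)
E
```

```text
time_s: 25.1
position: [0.4343, -0.3314, 0.2103]
eef_rot: [-0.967, 1.345, 0.97]
force: [-0.1, 0.9, 0.3]
opening: 0.062
[284 140  39  34 511] [305.95107632 151.68297456]
[ 0.40806373 -0.34186645] [0.0001 0.0001 0.0002 0.0003 0.0011 0.0002 0.0002 0.0001 0.0006 0.0006
 0.0004 0.     0.0001 0.0002 0.0004 0.0002 0.0002 0.0003]
t 25.2 p [ 0.435  -0.3306  0.2109] F [-0.1 -0.2 -0.2] op 0.0621
[[-0.    -0.949  0.315]
 [ 0.001  0.315  0.949]
 [-1.     0.001  0.001]]
q [-0.074  0.307  0.792  1.826 -0.243  1.11   2.055]
n 2 d [-0.0269 -0.0112 -0.0809] rot/row [ 0.31  0.03 -0.01]
[0.0404, 0.011, -0.0096]
[0.0404, 0.0109, -0.0097]
```

View pics/w15.png

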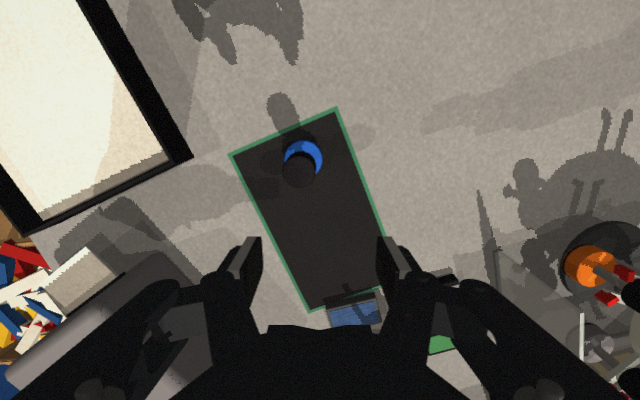

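View pics/t15.png

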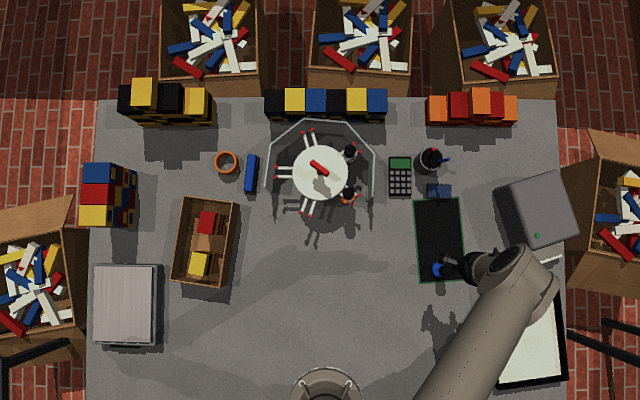

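The blue stamp is unmoved at (0.408,-0.342). The top view shows both packets in the carton and the free fork's tips near (301,212) and (311,214).

```bash
python3 -m jog '{"linear":[[0.04,0.011,-0.0097],[0.04,0.011,-0.0097],[0,0,0],[0,0,0]],"rotation":[[0,0,0],[0,0,0],[0,0,0],[0,0,0]]}'
python3 - <<'E'
from h import *
d=load('t15');hsv=cv2.cvtColor(d['frame'],cv2.COLOR_RGB2HSV)
m=cv2.inRange(hsv,(0,120,60),(10,255,255))
n,l,s,c=cv2.connectedComponentsWithStats(m)
for i in range(1,n):
    if s[i,4]>=4 and 265<c[i][0]<375 and 120<c[i][1]<240:
        p=plane(d,*c[i],.128)[:2];v=p-[.682,.016]; print(c[i].round(1),s[i,4],p.round(4),np.linalg.norm(v).round(4),np.degrees(np.arctan2(v[1],v[0])).round(1))
plan(.408,-.342,.072,71)
E
```

```text
time_s: 25.7
position: [0.4089, -0.3436, 0.1327]
eef_rot: [-0.97, 1.343, 0.967]
force: [0.4, -0.6, 0.5]
opening: 0.062
[312.  129.1] 16 [0.8041 0.038 ] 0.1241 10.2
[302. 132.] 15 [0.7959 0.066 ] 0.1244 23.7
[353.  142.7] 13 [ 0.7653 -0.0769] 0.1247 -48.1
[359.2 151.4] 12 [ 0.7405 -0.0941] 0.1247 -62.0
[319.1 167.2] 106 [0.6958 0.0176] 0.0139 6.5
[275.6 165.9] 15 [0.6993 0.1387] 0.1239 82.0
[275.2 176.2] 13 [0.6703 0.1395] 0.124 95.4
[341.8 191. ] 4 [ 0.6293 -0.0451] 0.0807 -130.8
[358.5 194.5] 12 [ 0.6196 -0.0913] 0.1241 -120.2
[342.2 199.4] 16 [ 0.6059 -0.0463] 0.0983 -140.7
[352.7 199.5] 23 [ 0.6058 -0.0751] 0.1187 -129.9
[347.4 202.3] 9 [ 0.5979 -0.0607] 0.1138 -137.6
[299.9 212.1] 10 [0.5708 0.0699] 0.1236 154.1
[309.7 215.7] 9 [0.561 0.043] 0.124 167.4
t 25.7 p [ 0.4089 -0.3436  0.1327] F [ 0.4 -0.6  0.5] op 0.062
[[ 0.003 -0.949  0.316]
 [-0.001  0.316  0.949]
 [-1.    -0.003  0.   ]]
q [ 0.008  0.38   0.757  1.939 -0.321  0.943  2.17 ]
n 2 d [-0.0009  0.0016 -0.0607] rot/row [0.27 0.   0.08]
[0.0304, 0.0008, 0.0006]
[0.0304, 0.0007, 0.0006]
```

```bash
python3 -m jog '{"linear":[[0.031,0,0.001],[0.030,0,0],[0,0,0],[0,0,0]],"rotation":[[0.4,0,0],[0.4,0,0],[0,0,0],[0,0,0]]}'
python3 -m jog '{"linear":[[0,0,0],[0,0,0],[0,0,0],[0,0,0],[0,0,0]],"rotation":[[0,0,0],[0,0,0],[0,0,0],[0,0,0],[0,0,0]]}' 0.02 40
python3 -m jog '{"linear":[[-0.045,0,0],[-0.040,0,0],[0,0,0.03],[0,0,0.06],[0,0,0.06]],"rotation":[[0,0,0],[0,0,0],[0,0,0],[0,0,0],[0,0,0]]}'
python3 - <<'E'
from h import *
e=np.array([np.cos(np.radians(160.75)),np.sin(np.radians(160.75))]);p=np.array([.682,.016])+.2*e
plan(p[0],p[1],.152,70.75)
E
```

```text
time_s: 26.2
position: [0.409, -0.3438, 0.0722]
eef_rot: [-0.96, 1.348, 0.955]
force: [-0.2, -0.9, -0.5]
opening: 0.0621
time_s: 26.82
position: [0.4083, -0.3433, 0.0716]
eef_rot: [-0.958, 1.349, 0.955]
force: [-0.3, 1.3, 6.8]
opening: 0.0308
time_s: 27.45
position: [0.4573, -0.2002, 0.1556]
eef_rot: [-0.956, 1.35, 0.955]
force: [1.0, 0.2, -0.8]
opening: 0.0306
t 27.45 p [ 0.4573 -0.2002  0.1556] F [ 1.   0.2 -0.8] op 0.0306
[[ 0.001 -0.943  0.333]
 [ 0.     0.333  0.943]
 [-1.    -0.001  0.   ]]
q [-0.328  0.272  0.77   1.994 -0.231  0.962  1.788]
n 5 d [ 0.0359  0.2822 -0.0036] rot/row [-0.04  0.01  0.01]
[0.0007, 0.012, 0.0556]
[0.0007, 0.012, 0.0556]
[0.0007, 0.012, 0.0556]
[0.0007, 0.0119, 0.0556]
[0.0007, 0.0119, 0.0556]
```

```bash
python3 -m jog '{"linear":[[0,0.012,0.0555],[0.001,0.012,0.0555],[0.001,0.012,0.0555],[0.001,0.012,0.0555],[0,0.012,0.0555]],"rotation":[[0,0,0],[0,0,0],[0,0,0],[0,0,0],[0,0,0]]}'
python3 -m jog '{"linear":[[0,0,0],[0,0,0]],"rotation":[[0,0,0],[0,0,0]]}'
cat >> h.py <<'E'
def rl(a):
    s,R=st();a=np.radians(a);e=np.array([np.cos(a),np.sin(a)]);t=np.array([-e[1],e[0]])
    v=np.array(s['position'])[:2]-[.682,.016];print('rad',(v@e).round(4),'tool-z offset',(v@R[:2,2]).round(4),'jaw',np.degrees(np.arctan2(R[1,2],R[0,2])).round(2))
E
python3 - <<'E'
from h import *
snap('wrist','w16');rl(160.75)
E
```

```text
time_s: 28.08
position: [0.4924, 0.082, 0.1526]
eef_rot: [-0.956, 1.35, 0.956]
force: [1.0, -0.7, -1.0]
opening: 0.0307
time_s: 28.32
position: [0.4922, 0.0796, 0.1523]
eef_rot: [-0.957, 1.351, 0.956]
force: [-0.0, -0.9, -0.8]
opening: 0.0312
t 28.375 p [0.4921 0.0788 0.1523] F [ 0.7 -0.4 -1.4] op 0.031
[[-0.    -0.943  0.333]
 [-0.001  0.333  0.943]
 [-1.     0.    -0.001]]
q [-0.8    0.253  0.646  1.996 -0.185  0.951  1.17 ]
rad 0.2 tool-z offset -0.0041 jaw 70.53
```

View pics/w16.png

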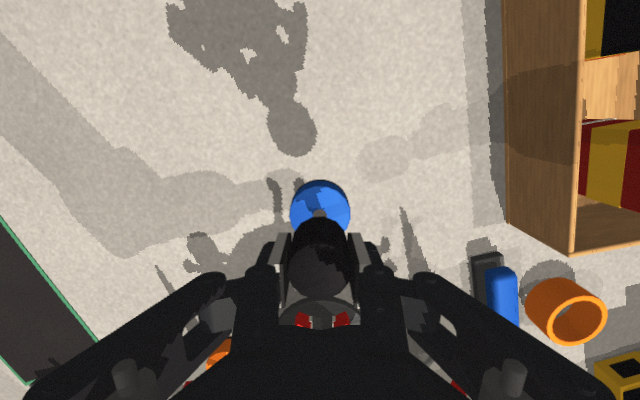

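The blue stamp is held upright at (320,215), with the fork's red tips just behind it at (303,320) and (342,320).

```bash
python3 -m jog '{"linear":[[0,-0.02,0.003],[0,-0.02,0],[0,-0.005,0],[0,0,0],[0,0,0]],"rotation":[[0,0,0],[0,0,0],[0,0,0],[0,0,0],[0,0,0]]}'
python3 -c "
from h import *
snap('scene','s17');rl(160.75)
f=load('s17')['frame'];cv2.imwrite('pics/s17c.png',cv2.resize(f[140:240,270:370,::-1],None,fx=5.5,fy=5.5,interpolation=cv2.INTER_CUBIC))"
```

```text
time_s: 29.0
position: [0.5349, 0.068, 0.1521]
eef_rot: [-0.956, 1.351, 0.957]
force: [1.2, -0.4, -0.3]
opening: 0.0308
t 29.05 p [0.5351 0.0682 0.1522] F [-0.6 -0.5 -0.1] op 0.0308
[[-0.001 -0.943  0.332]
 [ 0.     0.332  0.943]
 [-1.     0.001  0.   ]]
q [-0.727  0.334  0.637  1.904 -0.238  0.979  1.251]
rad 0.1559 tool-z offset 0.0005 jaw 70.64
```

View pics/s17c.png

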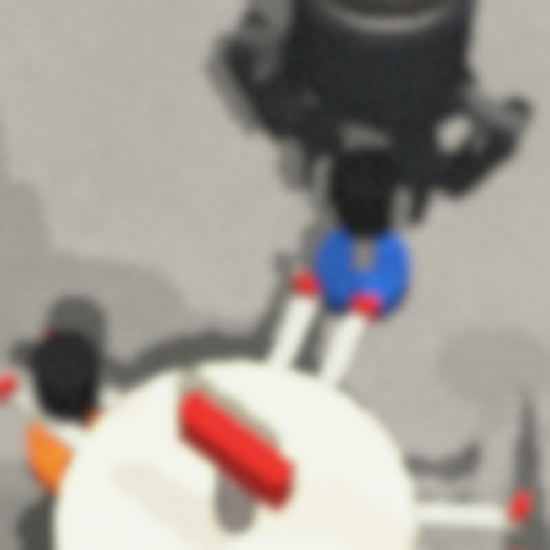

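The neck at (362,255) lies on the fork's centre line. Sliding in and lowering.

```bash
python3 -m jog '{"linear":[[0,-0.01,-0.0003],[0,-0.02,0],[0,-0.018,0],[0,-0.01,0],[0,0,0]],"rotation":[[0,0,0],[0,0,0],[0,0,0],[0,0,0],[0,0,0]]}'
python3 -c "
from h import *
rl(160.75)"
```

```text
time_s: 29.68
position: [0.5909, 0.0483, 0.1522]
eef_rot: [-0.957, 1.351, 0.956]
force: [0.1, 0.0, -0.6]
opening: 0.0305
t 29.675 p [0.5909 0.0483 0.1522] F [ 0.1  0.  -0.6] op 0.0305
[[ 0.    -0.943  0.332]
 [-0.     0.332  0.943]
 [-1.    -0.    -0.   ]]
q [-0.631  0.433  0.623  1.779 -0.291  1.023  1.334]
rad 0.0967 tool-z offset 0.0001 jaw 70.6
```

```bash
python3 -m jog '{"linear":[[0.006,0.0012,0],[0.008,0,0],[0.007,0,0],[0,0,0],[0,0,0]],"rotation":[[0,0,0],[0,0,0],[0,0,0],[0,0,0],[0,0,0]]}'
python3 -m jog '{"linear":[[0.0015,0,0],[0,0,0],[0,0,0]],"rotation":[[0,0,0],[0,0,0],[0,0,0]]}'
python3 -m jog '{"linear":[[0.0015,0,0],[0,0,0],[0,0,0]],"rotation":[[0,0,0],[0,0,0],[0,0,0]]}'
```

```text
time_s: 30.3
position: [0.5893, 0.049, 0.1313]
eef_rot: [-0.957, 1.35, 0.957]
force: [-0.0, 0.3, -0.5]
opening: 0.0307
time_s: 30.68
position: [0.5894, 0.049, 0.1299]
eef_rot: [-0.957, 1.35, 0.957]
force: [-1.0, -0.3, -1.1]
opening: 0.0312
time_s: 31.05
position: [0.5896, 0.049, 0.1295]
eef_rot: [-0.956, 1.35, 0.957]
force: [-3.1, 0.9, 5.6]
opening: 0.031
```

Seating contact again at 0.1295. Releasing, rising and backing off.

```bash
python3 -m jog '{"linear":[[0,0,0],[0,0,0],[0,0,0]],"rotation":[[0,0,0],[0,0,0],[0,0,0]]}' 0.05
python3 -m jog '{"linear":[[-0.03,0,0],[-0.04,0,0],[-0.04,0,0],[0,0.05,0],[0,0.06,0]],"rotation":[[0,0,0],[0,0,0],[0,0,0],[0,0,0],[0,0,0]]}'
python3 -m jog '{"linear":[[-0.03,0.05,0],[-0.03,0,0],[0,0,0],[0,0,0],[0,0,0]],"rotation":[[0,0,0],[0,0,0],[0,0,0],[0,0,0],[0,0,0]]}'
python3 - <<'E'
from h import *
snap('wrist','w18');snap('scene','s18');snap('top','t18');st()
f=load('s18')['frame'];g=load('t18')['frame']
cv2.imwrite('pics/s18c.png',cv2.resize(f[160:310,220:400,::-1],None,fx=3.9,fy=3.9,interpolation=cv2.INTER_CUBIC))
E
```

```text
time_s: 31.42
position: [0.5892, 0.049, 0.1281]
eef_rot: [-0.957, 1.351, 0.957]
force: [0.1, -0.2, -0.2]
opening: 0.0499
time_s: 32.05
position: [0.4853, 0.0855, 0.2386]
eef_rot: [-0.956, 1.35, 0.954]
force: [0.5, 1.8, 0.6]
opening: 0.05
time_s: 32.67
position: [0.438, 0.1016, 0.2972]
eef_rot: [-0.956, 1.353, 0.956]
force: [0.1, -0.1, 0.4]
opening: 0.05
t 32.825 p [0.4382 0.1017 0.2975] F [-0.9 -0.2  0. ] op 0.0501
[[-0.001 -0.943  0.332]
 [-0.001  0.332  0.943]
 [-1.     0.001 -0.002]]
q [-0.969 -0.034  0.633  1.903  0.022  1.268  0.89 ]
```

View pics/w18.png

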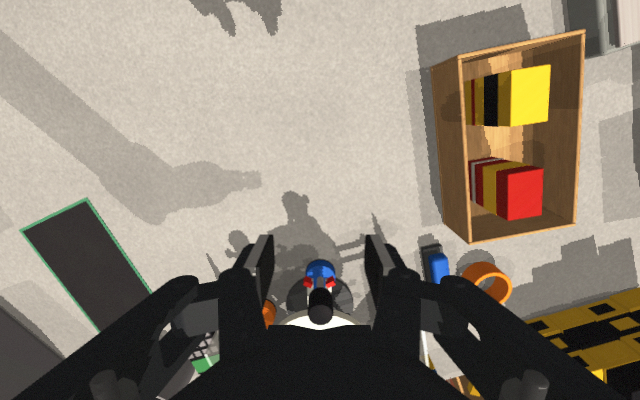

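View pics/s18c.png

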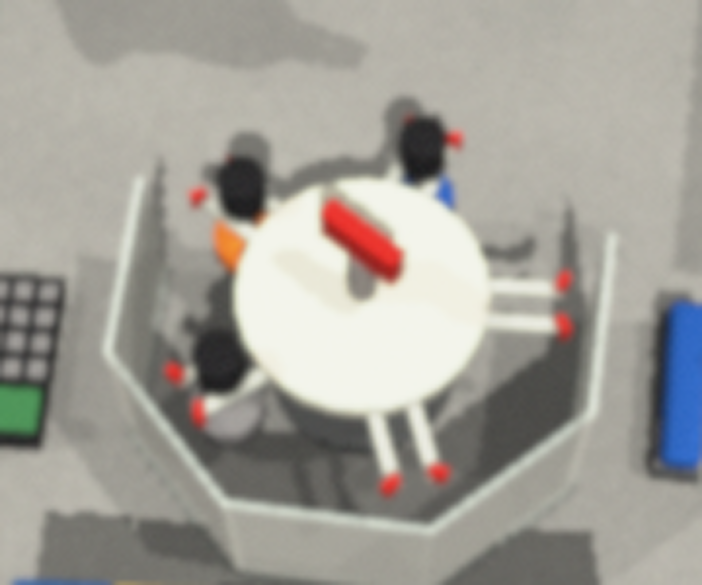

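View pics/t18.png

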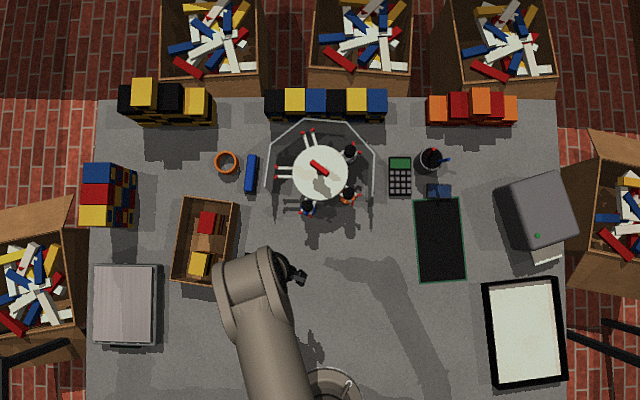

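All three stamps sit on their forks (heads at scene-crop (423,148), (242,188) and (220,360)), both packets stand in the carton, and the mat is empty. A last numeric check on the head centres:

Run:
```python
from h import *
for im,z in(('s18',.158),('t18',.158)):
    d=load(im);g=cv2.cvtColor(d['frame'],cv2.COLOR_RGB2GRAY)
    for a in(160.75,232.75,304.75):
        e=np.array([np.cos(np.radians(a)),np.sin(np.radians(a))]);P=np.append(np.array([.682,.016])+.1*e,z)
        u,v=proj(d,P)[0];k=np.zeros(g.shape,np.uint8);cv2.circle(k,(int(round(u)),int(round(v))),10,1,-1)
        m=((g<50)&(k>0)).astype(np.uint8);n,l,s,c=cv2.connectedComponentsWithStats(m);i=1+np.argmax(s[1:,4])
        q=plane(d,*c[i],.145)[:2]-[.682,.016];print(im,a,(u.round(1),v.round(1)),c[i].round(1),s[i,4],'r',np.linalg.norm(q).round(4),'ang',(np.degrees(np.arctan2(q[1],q[0]))%360).round(1))
```

```text
s18 160.75 (np.float64(328.0), np.float64(194.0)) [327.7 197.5] 105 r 0.0979 ang 160.4
s18 232.75 (np.float64(280.7), np.float64(204.3)) [281.6 207.4] 110 r 0.098 ang 232.8
s18 304.75 (np.float64(275.3), np.float64(249.6)) [275.9 252.3] 131 r 0.1003 ang 305.5
t18 160.75 (np.float64(307.0), np.float64(205.1)) [307.6 206. ] 165 r 0.1009 ang 161.6
t18 232.75 (np.float64(349.0), np.float64(192.6)) [348.6 191.5] 167 r 0.097 ang 234.7
t18 304.75 (np.float64(349.8), np.float64(149.5)) [349.4 150.5] 141 r 0.0997 ang 305.1
```

All three heads lie 97–101 mm from the axis and within about 2° of their forks. Handing in.

```bash
python3 -c "
from workcell import close_job
print(close_job())"
```

```text
the job is handed in; nothing more can be done
None
```

I put both goods packets (red, then yellow) upright in the carton. I then hung the orange stamp, turned the carousel about 61° by the red grip, and hung the blue stamp on the next free fork. The job was handed in at about 33 s; no verdict was reported.

- **Stamps:** In the last scene and top views, all three (orange, blue and the one grey) had their heads 97–101 mm from the axis, against 100 mm nominal. They were within about 2° of their forks. The largest gap was orange in the top view: 234.7° measured against 232.8° expected, about 4 mm, while the scene view put it on its fork. Both coloured stamps touched down at the expected height.
- **Everything else:** Both packets were in the carton, the mat held no stamps, and by eye the bystanders were where they began. I saw no knocked items and no check failed. The gripper was clear of everything.

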